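# Start the captive clamp screw of a tube shaker

## Robot

A 7-joint arm with a two-finger parallel gripper is mounted at the origin on the work surface. World frame = base frame: x ahead of the robot, y to its left, z up, the work surface at z = 0. Lengths are in m, angles in rad, forces in N, time in s.
With the tool pointing down it reaches from about 0.4 to 0.9 m from the base axis. Payload 5.5 kg.
Tool frame: the origin (TCP) lies at the very end of the fingers, on their centre line; the grasp point (between the pads) lies 19 mm behind it; y points along the fingers, x is the direction in which the jaws open and shut, and the axes are right-handed (so a half turn about y gives the same grasp; the last joint's range is limited). The gripper opens to 85 mm and grips with 20 to 120 N. Pads are 22 mm wide; open, the fingers measure 114 mm over their backs; the gripper's body (76 mm by 85 mm) begins 54 mm behind the grasp point. The pads swing forward as they close: fully open they stand 13 mm farther back than shut.
Start: joints at [1.487, 0.501, -0.427, 1.55, 0.221, 1.138, -0.21], TCP at [0.221, -0.611, 0.231] pointing down, gripper open.
Joint ranges: [-2.88, 2.88], [-0.31, 2.03], [-1.54, 1.56], [0.2, 2.42], [-1.41, 4.55], [0.19, 2.02], [-2.57, 2.57]. Speed limits (rad/s): [2.57, 2.57, 3.14, 3.14, 3.14, 3.14, 3.14].

## Interface

Orientations are given as a unit quaternion [w, x, y, z].
In Python, from station import bot gives the robot as it stands. The module is installed in compiled form; this text tells all that it offers.
- The arm moves only by the shell command python3 -m jog 'ROWS' [FORCE]. ROWS is JSON, a list of rows, each an object with "gripper": the finger opening in cm, from 0 to 8.54; "travel": the shift along the tool's x, y, z in cm, a list of three; "spin": the turn about the tool's y in rad. In form: [{"gripper": gripper, "travel": [tx, ty, tz], "spin": spin}, ...]. A call has 1 to 8 rows; each row shifts and turns the commanded pose from where the row before left it, along the tool's axes as they then stand; what a row does not reach is not made up. A row lasts 1/12 s, in which the tool goes at most 41.7 mm and 7.16 degrees, less where a joint would pass 70% of its speed; a pose out of reach is approached as far as the arm can. A call with a gripper value outside its range is refused whole. The fingers move at their own pace and stop on an object; FORCE is the grip in N (left out, the last holds). Time passes only in rows, so rows that do not move let the fingers close. It gives the time, the measured TCP pose, the force and the opening at its end, in the units of the state.
- bot.observe(): the state, without advancing time (a new reading comes with each control period).
- bot.capture(name): name is "scene" or "top"; returns a dict with "color" (384x512x3 uint8, red, green, blue), "camera_matrix" (3x3 intrinsics, pixels), "extrinsics" (4x4, takes a point from camera to world coordinates). Camera axes: x right, y up, looking along -z (the intrinsics and any distortion apply to the point x, -y, -z); pixel columns grow to the right and rows downward; lengths in m; the calibration is good to about 2 mm. A picture is of the moment at which its call begins. There is no depth.
- bot.hand_in(): hands the job in, once; it reports no verdict.
Trained networks look in a picture, given as the dict that the camera call returned (one of the last four; its "shot" number tells which), for a name from the list of things; names that differ only in an ending like _2 or _b are one class to them, and where a whole thing is asked for, a point or a joint stands for the part that bears it (a point fixed in the world has none). Each returns a list of dicts, best first, with "conf" (0 to 1); they miss things now and then, are a little off and sometimes report something else, mostly with a low value. They report only what shows in the picture. A call takes as long as a camera call.
- bot.masks_of(picture, label): "mask" (384x512 bool, what is visible of it) and "location" ([column, row] in pixels, amid what is visible of it).
The state is a dict: "t": time; "joint_positions": joint angles; "dq": joint speeds; "joint_torque": joint torques, N m; "tool_pos": TCP position; "eef_rot": TCP orientation; "force": force on the tool from outside, world axes, zero at the start; "torque": the same for the moment, N m; "opening": finger opening in m.
Only numpy, scipy, OpenCV 4.12 (cv2) and the standard library are available. Lean on these libraries where they do the work, as an engineer would, in place of code of your own. Each camera call takes 0.05 s, during which the arm holds its last target.

## Task

The tubes in the bench shaker are about to be clamped: swing the raised clamp bar right down, then start its captive T-handled screw by feel: turn it backward (anticlockwise from above) just until the thread start drops in, then clockwise one full turn. Finish while still holding the T-handle in the gripper, screw started but not tightened, because I want to straighten the tubes first; do not disturb the other things on the bench.

Things in the scene. Friction and masses are not known exactly. Their poses are not given: they have to be found in the camera images.
- shaker: bench tube shaker, fixed: cream housing 240 x 310 mm, platform top 74 mm up; origin: centre of its underside; x to its rear (front panel faces -x), y along the clamp bar toward the hinge, z up. Hinge pin (along x) at y=+110 mm, z=129 mm. Twelve capped tubes stand in a block under the bar, cap tops at 118.5 mm.
- bar (a joint): angle of the clamp bar about its pin, rad: 0 = fully down (level, at its stop), grows as the free end rises; starts at 0.4 to 0.65. The stiff hinge stays where it is left; about 1 to 6 N down on the tab moves it. Bar 40 mm wide, 12 mm thick, top 135 mm above the bench when down, free end 263 mm from the pin.
- bar_tab (a point): middle of the top of the bar's free end (thumb tab), 252 mm from the pin along the bar, 6 mm above the pin's line; y axis along the bar toward the hinge, z its normal. Push down here. With the bar down the T-handle, above, comes within 24 mm of this point (along the bar) when it lies along the bar.
- boss_mouth (a point): centre of the mouth of the fixed threaded boss (steel, 44 mm across) on the platform, 113 mm above the bench, at y = -90 mm in the shaker's frame; axis vertical. Inside: a single-start right-hand thread, 24 mm, pitch 5 mm, which the screw enters only with the bar down. If the screw is gripped at the drop, its weight comes onto the gripper; it falls when the grip is eased.
- handle (a point): centre of the screw's T-handle: dark grey bar 56 mm long (y), 16 mm thick (x), 20 mm tall (z, screw axis, up), 200 mm from the pin, on a 16 mm neck. Bar down: at height 182 mm minus screw_depth, underside 27 to 38 mm above the bar. The screw turns easily (under 0.1 N m) and slides down only by its weight (2.4 N): gripped tightly it cannot drop; turn it with jaws a few mm slack, or ease the grip.
- screw (a joint): turn of the captive screw, rad, clockwise from above positive (forward). 0 = its thread start stands at the upper end of the boss's thread; turned backward just past 0 (about -0.1) with the bar down it drops 5 mm into the thread. Starts at 0.7 to 2.2. At 0 the T-handle lies along the shaker's y axis.
- screw_depth (a joint): how far the screw has slid down through the bar, m. Bar raised: hangs at 0.015, its lower stop. Bar down, on the thread before the drop: about 0.0008 x screw (5 mm a turn), so 0 just before the drop; right after the drop 0.005; one turn farther in 0.010.
- tube_rack: white plastic tube rack, 95 x 190 x 78 mm with its capped tubes; a bystander, loose; origin: centre of its underside
- media_bottle: 250 ml media bottle, 70 mm across, 138 mm tall; a bystander, loose; origin: centre of its underside
- beaker: glass beaker, 70 mm across, 90 mm tall; a bystander, loose; origin: centre of its underside
- tip_box: pipette tip box, 85 x 122 x 58 mm; a bystander, loose; origin: centre of its underside
- pipette: micropipette lying on the bench, about 280 mm long, 25 mm thick; a bystander, loose; origin: centre of its underside (25 mm thick body along its x axis)
- dish_stack: stack of four Petri dishes, 90 mm across, 56 mm tall; a bystander, loose; origin: centre of its underside
- timer: small bench timer, 66 x 66 x 20 mm; a bystander, loose; origin: centre of its underside

How it is judged:
By the outcome, as a careful person would: the job done as asked, in the order asked, and still so for the second after the job is handed in, while the arm keeps its last pose, push and grip.
It also fails if it takes over 72 s, if anything falls off the work surface, if the arm or the gripper's body presses on something with over 40 N, if the wrist force passes 120 N, or if a joint passes its speed limit or range.

## Working session

There is one attempt and no reset: what is moved stays moved. The work goes in short steps, Python scripts to look and compute and a shell command to move; the robot and the scene stay as the last step left them, time stands still between calls to the robot, and variables do not carry over. Pictures are saved under pics/ and viewed, and the job is handed in when it is done.

```bash
mkdir -p pics; ls; python3 - <<'E'
from station import bot
import cv2,numpy as np
np.set_printoptions(precision=4,suppress=True)
s=bot.observe()
for k,v in s.items(): print(k,np.array(v))
for n in ["scene","top"]:
    p=bot.capture(n); print(n,p["camera_matrix"],p["extrinsics"],[k for k in p])
    cv2.imwrite(f"pics/{n}0.png",cv2.cvtColor(p["color"],cv2.COLOR_RGB2BGR))
    for l in ["shaker","bar","handle"]:
        for r in bot.masks_of(p,l)[:2]: print(n,l,r["conf"],r["location"],r["mask"].sum())
E
```

```text
pics
t 0.0
joint_positions [ 1.4872  0.5019 -0.4268  1.5515  0.2208  1.1383 -0.2103]
dq [-0.0004  0.0003 -0.0001 -0.0003 -0.0003 -0.0001 -0.0009]
joint_torque [ -0.0003 -56.9517  -5.8157 -28.0936   0.0109   0.012   -0.    ]
tool_pos [ 0.2206 -0.6107  0.2302]
eef_rot [ 0.5792 -0.5784  0.4068 -0.4057]
force [-0.0124 -0.0696  0.1699]
torque [-0.0258 -0.0209  0.0242]
opening 0.08548871902651936
scene [[463.6237   0.     258.7962]
 [  0.     463.6237 183.4188]
 [  0.       0.       1.    ]] [[-0.6279 -0.6398  0.4432  1.1679]
 [ 0.7783 -0.5183  0.3544  0.5401]
 [ 0.003   0.5675  0.8234  1.2219]
 [ 0.      0.      0.      1.    ]] ['color', 'camera_matrix', 'extrinsics', 'shot']
scene shaker 0.75 [253.5, 176.5] 7344
scene bar 0.62 [244.5, 143.6] 1258
scene handle 0.67 [236.0, 122.9] 85
top [[412.385    0.     255.7221]
 [  0.     412.385  190.6351]
 [  0.       0.       1.    ]] [[-0.0263  0.9872 -0.1573  0.3741]
 [-0.9997 -0.0263  0.002   0.067 ]
 [-0.0021  0.1573  0.9876  1.3008]
 [ 0.      0.      0.      1.    ]] ['color', 'camera_matrix', 'extrinsics', 'shot']
top shaker 0.6 [294.8, 150.4] 493
top bar 0.89 [291.1, 199.5] 1453
top handle 0.65 [302.1, 194.9] 203
```

View pics/scene0.png

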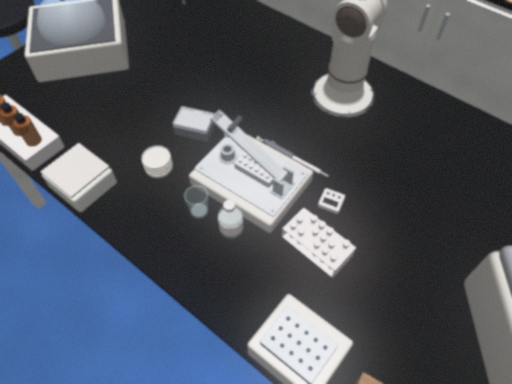

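View pics/top0.png

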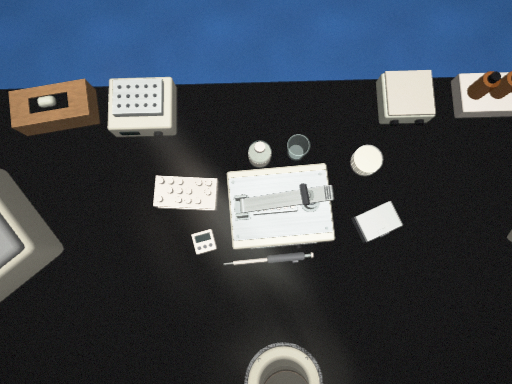

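```bash
cat > h.py <<'E'
import numpy as np,cv2
from station import bot
np.set_printoptions(precision=4,suppress=True)
def ray(p,c,r):
    K=np.array(p["camera_matrix"]);T=np.array(p["extrinsics"])
    d=np.array([(c-K[0,2])/K[0,0],-(r-K[1,2])/K[1,1],-1.])
    return T[:3,3],T[:3,:3]@d
def onz(p,c,r,z):
    o,d=ray(p,c,r); return o+d*(z-o[2])/d[2]
def proj(p,X):
    K=np.array(p["camera_matrix"]);T=np.array(p["extrinsics"])
    q=(np.atleast_2d(X)-T[:3,3])@T[:3,:3]
    return np.c_[K[0,0]*q[:,0]/-q[:,2]+K[0,2],K[1,1]*-q[:,1]/-q[:,2]+K[1,2]]
def save(p,name,box=None,k=1):
    im=cv2.cvtColor(p["color"],cv2.COLOR_RGB2BGR)
    if box: c0,r0,c1,r1=box; im=im[r0:r1,c0:c1]
    im=cv2.resize(im,None,fx=k,fy=k,interpolation=cv2.INTER_CUBIC); cv2.imwrite("pics/"+name,im)
E
python3 - <<'E'
from h import *
p=bot.capture("top"); save(p,"t1.png",(220,150,350,260),6)
q=bot.capture("scene"); save(q,"s1.png",(180,95,320,235),4)
for pp,n in((p,"t"),(q,"s")):
  for l in ["bar","handle","shaker"]:
    for r in bot.masks_of(pp,l)[:1]:
        cc=cv2.minAreaRect(np.argwhere(r["mask"])[:,::-1].astype(np.float32)); print(n,l,cc, cv2.boxPoints(cc).tolist())
E
```

```text
t bar ((285.59710693359375, 195.9058380126953), (21.463232040405273, 93.7708740234375), 82.7468032836914) [[237.73193359375, 191.17959594726562], [330.75244140625, 179.34060668945312], [333.4622802734375, 200.632080078125], [240.4417724609375, 212.4710693359375]]
t handle ((305.1600036621094, 193.3800048828125), (21.555696487426758, 9.302042961120605), 79.69515228271484) [[298.656005859375, 183.60800170898438], [307.8079833984375, 181.94400024414062], [311.66400146484375, 203.15200805664062], [302.51202392578125, 204.81600952148438]]
t shaker ((280.7597961425781, 207.48875427246094), (83.66603088378906, 104.68440246582031), 85.97173309326172) [[225.6082000732422, 169.43606567382812], [330.0339660644531, 162.08212280273438], [335.911376953125, 245.54144287109375], [231.48562622070312, 252.8953857421875]]
s bar ((248.35244750976562, 145.12294006347656), (93.85102844238281, 24.455047607421875), 50.194427490234375) [[208.9180145263672, 116.90162658691406], [227.70489501953125, 101.24589538574219], [287.786865234375, 173.34425354003906], [269.0, 188.99998474121094]]
s handle ((249.28761291503906, 145.18585205078125), (93.97801208496094, 24.458742141723633), 48.8140754699707) [[209.1416015625, 117.8761215209961], [227.54867553710938, 101.7699203491211], [289.4336242675781, 172.49557495117188], [271.02655029296875, 188.60177612304688]]
s shaker ((244.8243408203125, 170.94593811035156), (116.59638214111328, 82.18708038330078), 35.53767776489258) [[173.50001525878906, 170.5], [221.27027893066406, 103.62161254882812], [316.148681640625, 171.39187622070312], [268.37841796875, 238.270263671875]]
```

View pics/t1.png

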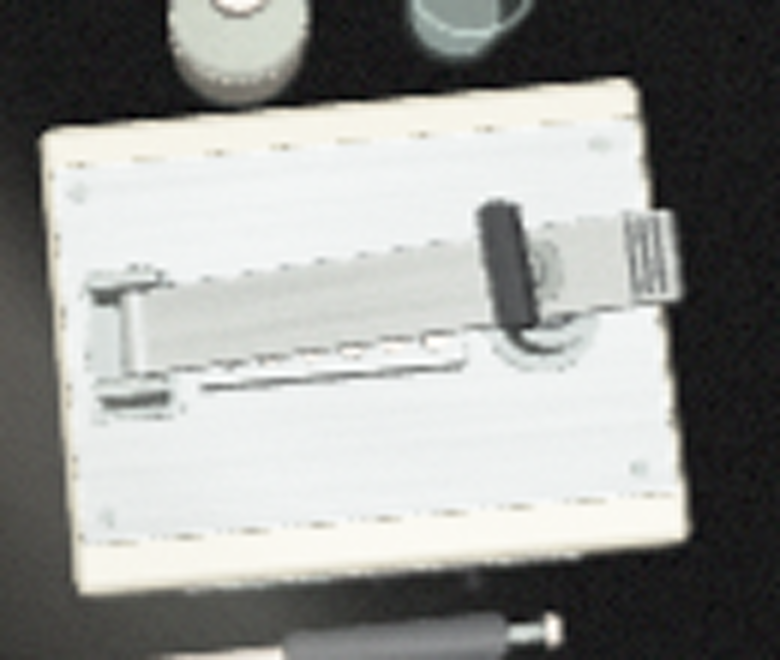

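View pics/s1.png

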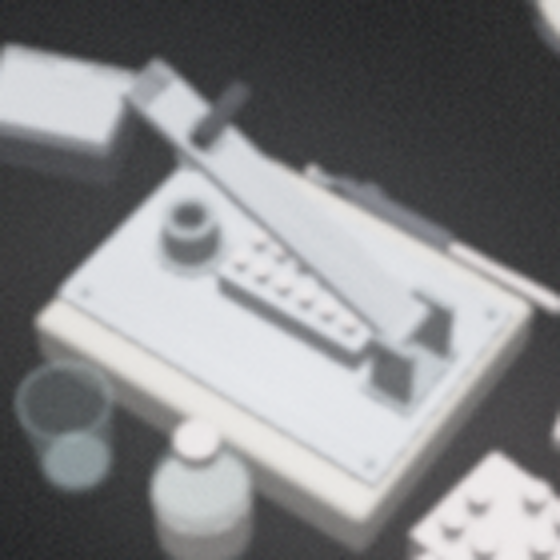

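```bash
cat > fit.py <<'E'
from h import *
from scipy.optimize import least_squares
p=bot.capture("top");q=bot.capture("scene")
T=lambda a:np.array(a)/6+[220,150]-.4
S=lambda a:np.array(a)/4+[180,95]-.4
top=T([[42,132],[635,80],[690,540],[78,592]]); C=np.array([[.12,.155,.074],[.12,-.155,.074],[-.12,-.155,.074],[-.12,.155,.074]])
sc=S([[38,322],[530,310],[358,517]]) # rear-right(+x,-y), front-left(-x,+y), rear-left
def R(a): return np.array([[np.cos(a),-np.sin(a),0],[np.sin(a),np.cos(a),0],[0,0,1]])
def W(v,X): return np.atleast_2d(X)@R(v[2]).T+[v[0],v[1],0]
def B(th,X): # bar frame: origin at pin, y toward hinge(so -y to free), z normal
    X=np.atleast_2d(X);c,s=np.cos(th),np.sin(th)
    y=X[:,1]*c+X[:,2]*s; z=-X[:,1]*s+X[:,2]*c
    return np.c_[X[:,0],y+.11,z+.129]
def handle(th,sc_,depth=.015):
    h=np.array([0,-.2,.053-depth+0]); d=np.array([-np.sin(-sc_)*1,np.cos(sc_),0])
    # clockwise from above positive: dir of +y end rotated by -screw
    d=np.array([np.sin(sc_),np.cos(sc_),0])
    return np.array([h,h+.028*d,h-.028*d])
def res(v):
    r=[proj(p,W(v,C))-top, proj(q,W(v,C[[1,3,0]]))-sc]
    E=W(v,B(v[3],[[.02,-.263,.006],[-.02,-.263,.006]]))
    r+=[proj(p,E)-T([[675,212],[680,300]]), proj(q,E)-S([[132,92],[158,60]])]
    return np.concatenate(r)
if __name__=="__main__":
    f=least_squares(lambda v:res(v).ravel(),[.35,0,0,.5]); v=f.x; print(v); print(res(v))
    hp=handle(v[3],0)+[0,0,.01]
    h=W(v,B(v[3],hp[0])); print("handle ctr top",h,proj(p,h),T([[508,265]]),proj(q,h),S([[222,113]]))
    def r2(a):
        H=W(v,B(v[3],handle(v[3],a[0])[1:]+[0,0,.01])); H2=W(v,B(v[3],handle(v[3],a[0])[1:]))
        return np.concatenate([proj(p,H)-T([[500,205],[517,325]])])
    for a in np.arange(.6,2.4,.2): print(a,np.abs(r2([a])).sum())
    g=least_squares(lambda a:r2(a).ravel(),[1.4]);print(g.x,r2(g.x))
    print("tab",W(v,B(v[3],[0,-.252,.006])),"tabdown",W(v,B(0,[0,-.252,.006])),"boss",W(v,[0,-.09,.113]),"handle down",W(v,[0,-.09,.182]))
E
python3 fit.py
```

```text
[ 0.5263 -0.0047  0.053   0.4319]
[[-1.7314 -2.4054]
 [ 0.9712 -1.6818]
 [ 0.4256  0.7092]
 [-2.2345  0.4407]
 [-2.3476 -3.6088]
 [ 2.3956 -3.7759]
 [ 0.5503 -0.46  ]
 [-1.6176 -0.309 ]
 [-0.7837  0.2307]
 [-2.5061  0.2158]
 [-0.1829 -0.1446]]
handle ctr top [[ 0.529  -0.0562  0.2563]] [[303.078  193.7957]] [[304.2667 193.7667]] [[235.1607 122.3489]] [[235.1  122.85]]
0.6 25.778771829769966
0.8 19.75998520254666
1.0 13.638030129773142
1.2000000000000002 7.657057806064017
1.4000000000000004 3.537048158795301
1.6000000000000005 4.166822878650947
1.8000000000000003 7.1407170782304945
2.0000000000000004 10.369089124401768
2.2000000000000006 14.19915909565077
[1.5232] [[-1.4046 -0.6154]
 [-1.1248  0.7732]]
tab [[ 0.5324 -0.1209  0.2399]] tabdown [[ 0.5338 -0.1465  0.135 ]] boss [[ 0.531  -0.0946  0.113 ]] handle down [[ 0.531  -0.0946  0.182 ]]
```

```bash
cat > ov.py <<'E'
from fit import *
def lines(p,v,th,a,d,name,box,k):
    im=cv2.cvtColor(p["color"],cv2.COLOR_RGB2BGR);c0,r0,c1,r1=box
    im=cv2.resize(im[r0:r1,c0:c1],None,fx=k,fy=k,interpolation=cv2.INTER_CUBIC)
    def pl(X,col,closed=True):
        u=((proj(p,X)-[c0,r0]+.5)*k).astype(np.int32); cv2.polylines(im,[u.reshape(-1,1,2)],closed,col,1)
    pl(W(v,C),(0,0,255)); pl(W(v,C*[1,1,0]),(0,0,120))
    t=np.linspace(0,6.28,40);pl(W(v,np.c_[.022*np.cos(t),-.09+.022*np.sin(t),0*t+.113]),(255,0,0))
    pl(W(v,B(th,[[.02,0,.006],[-.02,0,.006],[-.02,-.263,.006],[.02,-.263,.006]])),(0,200,0))
    h=np.array([0,-.2,.053-d]);D=np.array([np.sin(a),np.cos(a),0]);E=np.array([np.cos(a),-np.sin(a),0])
    for z in(.01,-.01): pl(W(v,B(th,[h+[0,0,z]+s*.028*D+u*.008*E for s,u in((1,1),(1,-1),(-1,-1),(-1,1))])),(0,0,255))
    cv2.imwrite("pics/"+name,im)
E
python3 - <<'E'
from ov import *
v=[ 0.5263,-0.0047,0.053]
lines(p,v,.4319,1.52,.015,"ovt1.png",(220,150,350,260),6)
lines(q,v,.4319,1.52,.015,"ovs1.png",(180,95,320,235),4)
E
```

```text
(no output)
```

View pics/ovt1.png

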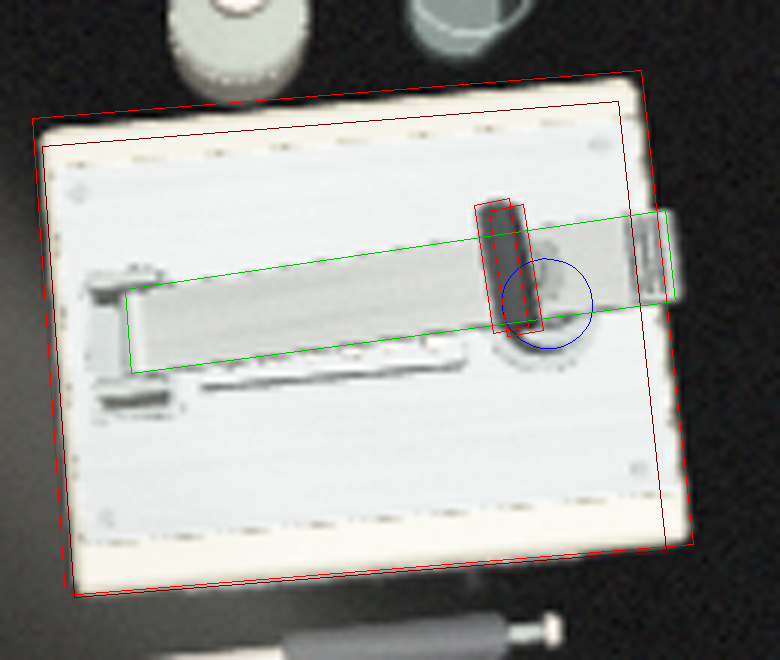

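View pics/ovs1.png

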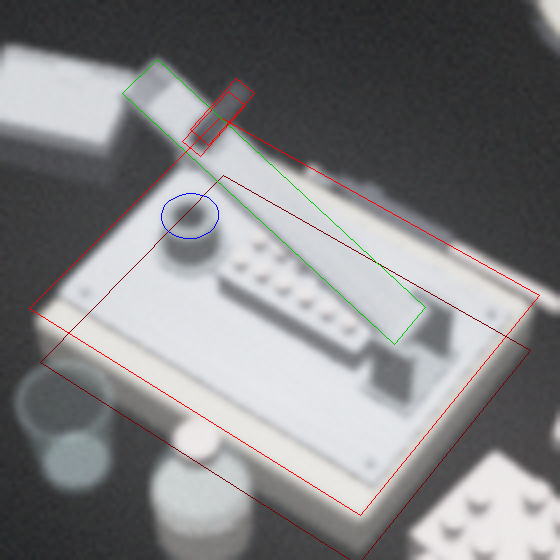

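```bash
python3 - <<'E'
from ov import *
def res3(v):
    CC=C.copy();CC[:,2]=v[4]
    r=[proj(p,W(v,CC))-top, proj(q,W(v,CC[[1,3,0]]))-sc]
    E=W(v,B(v[3],[[.02,-.263,.006],[-.02,-.263,.006],[.02,0,.006],[-.02,0,.006]]))
    r+=[proj(p,E)-T([[675,212],[680,300],[127,291],[133,373]]), proj(q,E)-S([[132,92],[158,60],[392,345],[424,308]])]
    r+=[proj(q,W(v,[0,-.09,.113]))-S([[190,212]])]
    return np.concatenate(r)
f=least_squares(lambda v:res3(v).ravel(),[.52,0,0.05,.5,.06],loss="soft_l1");v=f.x;print(v);print(res3(v))
lines(p,v,v[3],1.45,.015,"ovt2.png",(220,150,350,260),6)
lines(q,v,v[3],1.45,.015,"ovs2.png",(180,95,320,235),4)
print("tab",W(v,B(v[3],[0,-.252,.006])),"tabdown",W(v,B(0,[0,-.252,.006])),"handle down",W(v,[0,-.09,.182]))
E
```

```text
[ 0.5257 -0.0065  0.0541  0.4303  0.053 ]
[[-0.688  -0.7608]
 [ 0.3618 -0.0262]
 [-0.254   1.0901]
 [-1.1583  0.8029]
 [-1.7839  0.0311]
 [ 1.3489 -0.2352]
 [ 0.1098  2.6701]
 [-0.9047 -0.1441]
 [-0.0493  0.3908]
 [ 0.3096 -0.0732]
 [ 0.363   0.1595]
 [-2.8905 -0.0926]
 [-0.5823 -0.4484]
 [ 0.1373 -0.708 ]
 [-0.0631 -0.6022]
 [-0.4027  0.4719]]
tab [[ 0.532  -0.1228  0.2396]] tabdown [[ 0.5334 -0.1483  0.135 ]] handle down [[ 0.5306 -0.0963  0.182 ]]
```

View pics/ovt2.png

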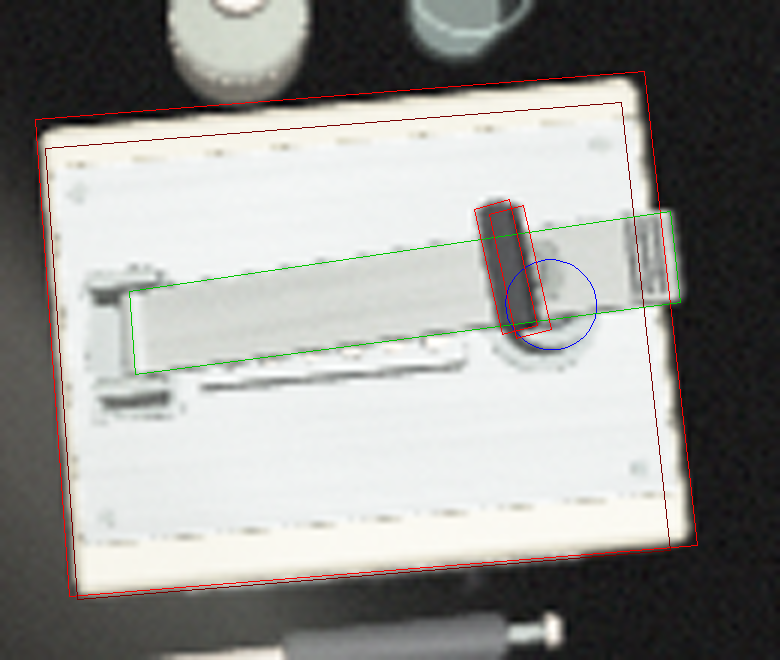

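View pics/ovs2.png

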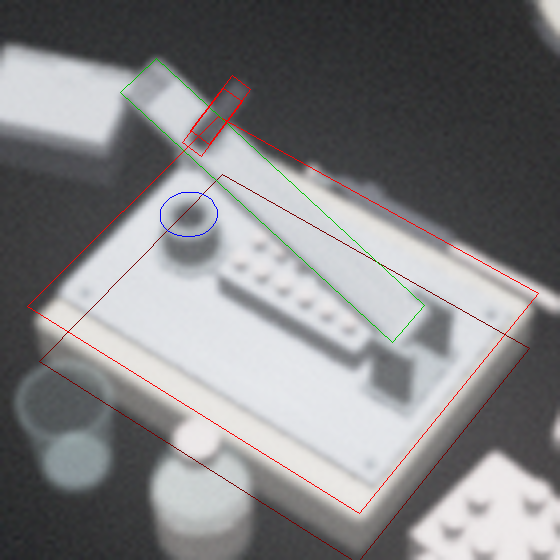

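```bash
cat >> h.py <<'E'
from scipy.spatial.transform import Rotation as Ro
def tool(s=None):
    s=s or bot.observe(); w,x,y,z=s["eef_rot"]; return Ro.from_quat([x,y,z,w]).as_matrix()
def st():
    s=bot.observe();M=tool(s);print("t%.2f"%s["t"],"pos",np.array(s["tool_pos"]),"xaxis yaw %.3f"%np.arctan2(M[1,0],M[0,0]),"q7 %.2f"%s["joint_positions"][6],"F",np.array(s["force"]),"M",np.array(s["torque"]),"op %.4f"%s["opening"]);return s,M
def delta(X):
    s,M=st();print(M);print("tool cm",M.T@(np.array(X)-s["tool_pos"])*100)
E
python3 - <<'E'
from h import *
delta([.533,-.13,.29])
print(bot.observe()["joint_positions"])
E
```

```text
t1.10 pos [ 0.221  -0.6113  0.2313] xaxis yaw -1.224 q7 -0.21 F [0.3015 0.2967 0.1841] M [ 0.0205 -0.002  -0.0259] op 0.0851
[[ 0.3399  0.0001  0.9405]
 [-0.9405  0.      0.3399]
 [ 0.     -1.      0.0001]]
tool cm [-34.657   -5.867   45.7054]
[ 1.4872  0.5009 -0.427   1.5504  0.2208  1.1383 -0.2103]
```

```bash
python3 -m jog '[{"gripper":0,"travel":[-2.3,-0.9,3],"spin":0},{"gripper":0,"travel":[-2.3,-0.9,3],"spin":0},{"gripper":0,"travel":[-2.3,-0.9,3],"spin":0},{"gripper":0,"travel":[-2.3,-0.9,3],"spin":0},{"gripper":0,"travel":[-2.3,-0.9,3],"spin":0},{"gripper":0,"travel":[-2.3,-0.9,3],"spin":0},{"gripper":0,"travel":[-2.3,-0.9,3],"spin":0},{"gripper":0,"travel":[-2.3,-0.9,3],"spin":0}]' 40; python3 - <<'E'
from h import *
delta([.533,-.13,.30])
E
```

```text
t: 1.77
tool_pos: [0.3848, -0.355, 0.304]
eef_rot: [-0.579, 0.579, -0.406, 0.406]
force: [0.6, -0.8, -0.2]
opening: 0.0
t1.77 pos [ 0.3848 -0.355   0.304 ] xaxis yaw -1.224 q7 -0.65 F [ 0.6343 -0.8207 -0.1507] M [-0.0636 -0.0363 -0.0044] op 0.0000
[[ 0.3399  0.0002  0.9405]
 [-0.9405 -0.0008  0.3399]
 [ 0.0008 -1.     -0.0001]]
tool cm [-16.1235   0.3891  21.5819]
```

```bash
python3 -m jog '[{"gripper":0,"travel":[-2.3,0,3.1],"spin":0},{"gripper":0,"travel":[-2.3,0,3.1],"spin":0},{"gripper":0,"travel":[-2.3,0,3.1],"spin":0},{"gripper":0,"travel":[-2.3,0,3.1],"spin":0},{"gripper":0,"travel":[-2.3,0,3.1],"spin":0},{"gripper":0,"travel":[-2.3,0,3.1],"spin":0},{"gripper":0,"travel":[-2.3,0,3],"spin":0},{"gripper":0,"travel":[0,0,0],"spin":0}]'; python3 - <<'E'
from h import *
delta([.533,-.13,.24])
p=bot.capture("top");save(p,"t3.png",(220,150,350,260),6)
q=bot.capture("scene");save(q,"s3.png",(180,75,320,215),4)
E
```

```text
t: 2.43
tool_pos: [0.5362, -0.1223, 0.3043]
eef_rot: [0.583, -0.579, 0.403, -0.403]
force: [0.3, 1.2, 0.4]
opening: -0.0
t2.43 pos [ 0.5362 -0.1223  0.3043] xaxis yaw -1.212 q7 -1.22 F [0.2999 1.1524 0.3882] M [ 0.0539 -0.0293 -0.0319] op -0.0000
[[ 0.3509  0.004   0.9364]
 [-0.9364  0.0045  0.3508]
 [-0.0028 -1.      0.0053]]
tool cm [ 0.6309  6.4237 -0.6028]
```

View pics/s3.png

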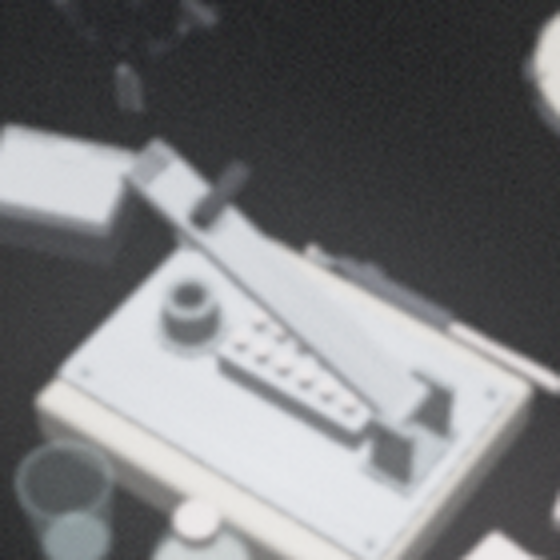

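View pics/t3.png

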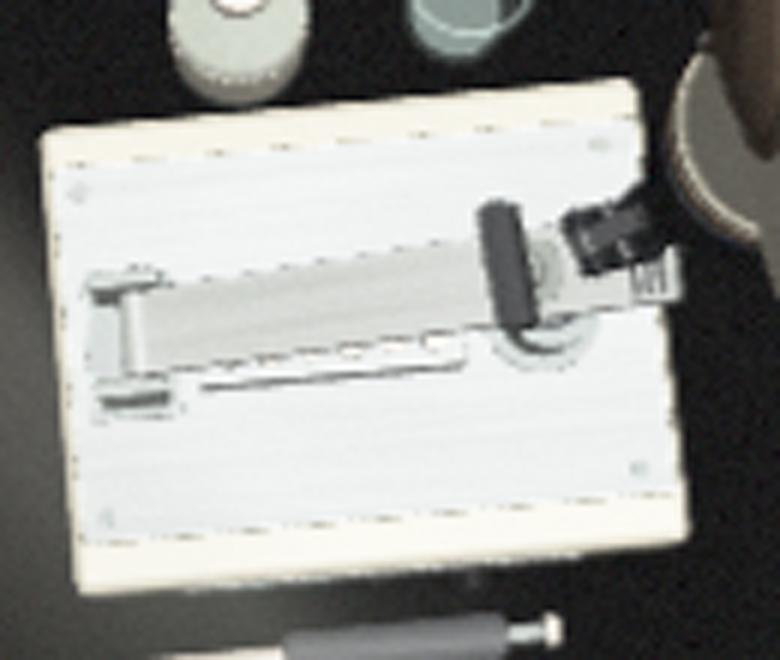

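```bash
python3 -m jog '[{"gripper":0,"travel":[0.4,1.5,-0.5],"spin":0},{"gripper":0,"travel":[0,2.5,0],"spin":0},{"gripper":0,"travel":[0,0,0],"spin":0}]'; python3 - <<'E'
from h import *
delta([.533,-.128,.24])
E
```

```text
t: 2.78
tool_pos: [0.5256, -0.1395, 0.2594]
eef_rot: [-0.577, 0.579, -0.409, 0.405]
force: [-2.1, -0.9, -0.9]
opening: 0.0001
t2.78 pos [ 0.5256 -0.1395  0.2594] xaxis yaw -1.227 q7 -1.23 F [-2.0848 -0.8567 -0.8941] M [ 0.0006  0.0764 -0.0046] op 0.0001
[[ 0.3367 -0.0069  0.9416]
 [-0.9416  0.0006  0.3367]
 [-0.0029 -1.     -0.0063]]
tool cm [-0.8287  1.9357  1.0926]
```

```bash
python3 -m jog '[{"gripper":0,"travel":[0,0,0],"spin":0},{"gripper":0,"travel":[0,0,0],"spin":0},{"gripper":0,"travel":[0,0,0],"spin":0}]'; python3 - <<'E'
from h import *
delta([.533,-.128,.24])
E
```

```text
t: 3.03
tool_pos: [0.5299, -0.1379, 0.2647]
eef_rot: [0.579, -0.578, 0.406, -0.407]
force: [-0.3, -0.1, -0.4]
opening: -0.0002
t3.03 pos [ 0.5299 -0.1379  0.2647] xaxis yaw -1.225 q7 -1.23 F [-0.3267 -0.0678 -0.3513] M [-0.026  -0.0438  0.0424] op -0.0002
[[ 0.3391  0.0019  0.9407]
 [-0.9407 -0.0006  0.3391]
 [ 0.0012 -1.      0.0016]]
tool cm [-0.8231  2.4697  0.6258]
```

```bash
python3 -m jog '[{"gripper":0,"travel":[-0.8,0,0.6],"spin":0},{"gripper":0,"travel":[0,1.3,0],"spin":0},{"gripper":0,"travel":[0,1.0,0],"spin":0},{"gripper":0,"travel":[0.3,0.7,-0.1],"spin":0},{"gripper":0,"travel":[0.5,1.3,-0.2],"spin":0},{"gripper":0,"travel":[0.4,1.3,-0.15],"spin":0},{"gripper":0,"travel":[0,0,0],"spin":0}]'; python3 - <<'E'
from h import *
delta([.533,-.128,.24])
p=bot.capture("top");save(p,"t4.png",(220,150,350,260),6)
q=bot.capture("scene");save(q,"s4.png",(180,75,320,215),4)
E
```

```text
t: 3.62
tool_pos: [0.5297, -0.1421, 0.2039]
eef_rot: [-0.578, 0.579, -0.408, 0.405]
force: [-0.5, -1.0, -0.7]
opening: 0.0
t3.62 pos [ 0.5297 -0.1421  0.2039] xaxis yaw -1.226 q7 -1.27 F [-0.4621 -1.0353 -0.7385] M [-0.0337  0.0462 -0.0163] op 0.0000
[[ 0.338  -0.0051  0.9411]
 [-0.9411  0.0009  0.338 ]
 [-0.0026 -1.     -0.0045]]
tool cm [-1.2193 -3.6101  0.772 ]
```

View pics/s4.png

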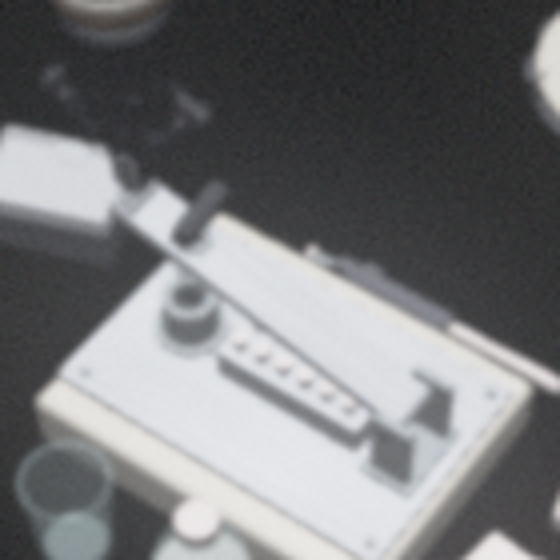

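View pics/t4.png

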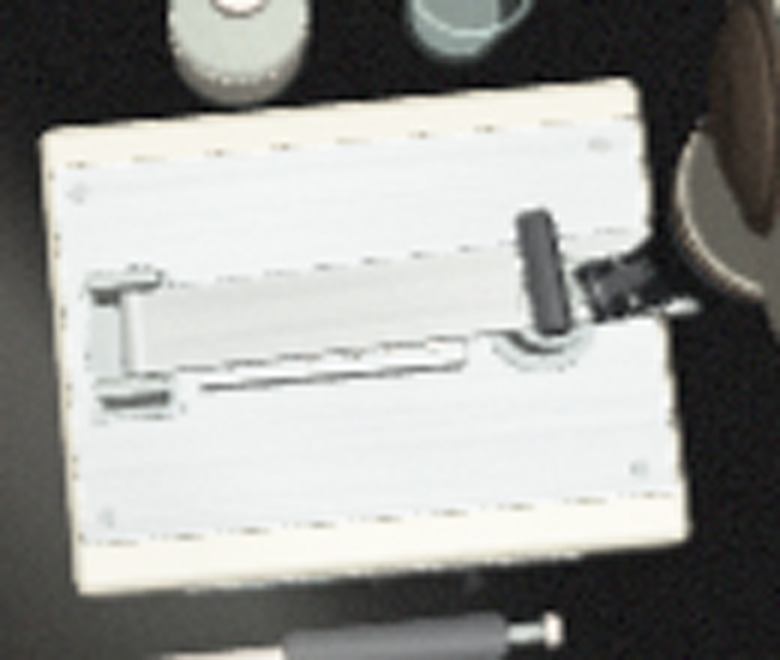

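```bash
python3 -m jog '[{"gripper":0,"travel":[0.3,1.3,-0.1],"spin":0},{"gripper":0,"travel":[0.25,1.3,-0.1],"spin":0},{"gripper":0,"travel":[0.15,1.3,-0.05],"spin":0},{"gripper":0,"travel":[0.1,1.3,0],"spin":0},{"gripper":0,"travel":[0,1.0,0],"spin":0},{"gripper":0,"travel":[0,0.4,0],"spin":0},{"gripper":0,"travel":[0,0.4,0],"spin":0},{"gripper":0,"travel":[0,0,0],"spin":0}]'; python3 - <<'E'
from h import *
delta([.533,-.150,.135])
E
```

```text
t: 4.38
tool_pos: [0.5316, -0.1485, 0.1363]
eef_rot: [-0.579, 0.579, -0.407, 0.405]
force: [-0.4, -1.6, 1.2]
opening: -0.0001
t4.38 pos [ 0.5316 -0.1485  0.1363] xaxis yaw -1.224 q7 -1.31 F [-0.3563 -1.5868  1.1664] M [ 0.0194  0.0334 -0.0064] op -0.0001
[[ 0.3401 -0.0018  0.9404]
 [-0.9404  0.0009  0.3401]
 [-0.0015 -1.     -0.0013]]
tool cm [0.1909 0.1282 0.0804]
```

Push until the stop is felt.

```bash
python3 -m jog '[{"gripper":0,"travel":[0,0.2,0],"spin":0},{"gripper":0,"travel":[0,0.2,0],"spin":0},{"gripper":0,"travel":[0,0,0],"spin":0},{"gripper":0,"travel":[0,0,0],"spin":0}]'; python3 - <<'E'
from h import *
st()
E
python3 -m jog '[{"gripper":0,"travel":[0,0.2,0],"spin":0},{"gripper":0,"travel":[0,0.1,0],"spin":0},{"gripper":0,"travel":[0,0,0],"spin":0}]'
```

```text
t: 4.72
tool_pos: [0.5323, -0.1483, 0.135]
eef_rot: [-0.579, 0.579, -0.406, 0.406]
force: [-5.3, 1.8, 12.9]
opening: -0.0004
t4.72 pos [ 0.5323 -0.1483  0.135 ] xaxis yaw -1.223 q7 -1.32 F [-5.3426  1.8313 12.8683] M [ 0.2372  1.2088 -0.0394] op -0.0004
t: 4.97
tool_pos: [0.5324, -0.1483, 0.1347]
eef_rot: [-0.578, 0.58, -0.406, 0.406]
force: [-14.5, 2.6, 35.4]
opening: 0.0
```

```bash
python3 -m jog '[{"gripper":0,"travel":[0,-0.5,0],"spin":0},{"gripper":0,"travel":[0,-2,0],"spin":0},{"gripper":4,"travel":[0,-4,0],"spin":0},{"gripper":4,"travel":[0,-4,0],"spin":0},{"gripper":4,"travel":[0,0,0],"spin":0},{"gripper":4,"travel":[0,0,0],"spin":0}]'; cat > look.py <<'E'
import sys
from ov import *
v=[ 0.5257,-0.0065,0.0541]
n=sys.argv[1];a=float(sys.argv[2]);d=float(sys.argv[3])
if len(sys.argv)>4:
    save(p,f"t{n}.png",(250,155,350,230),7); save(q,f"s{n}.png",(190,95,310,195),6)
else:
    lines(p,v,0,a,d,f"t{n}.png",(250,155,350,230),7)
    lines(q,v,0,a,d,f"s{n}.png",(190,95,310,195),6)
st()
for r in bot.masks_of(p,"handle")[:2]: print("t",r["conf"],r["location"],r["mask"].sum())
for r in bot.masks_of(q,"handle")[:2]: print("s",r["conf"],r["location"],r["mask"].sum())
h=W(v,B(0,[0,-.2,.053-d])); print(h,proj(p,h),proj(q,h))
E
python3 look.py 5 1.5 .0012
```

```text
t: 5.47
tool_pos: [0.5343, -0.1487, 0.2384]
eef_rot: [0.579, -0.578, 0.404, -0.408]
force: [-0.6, 0.7, -0.9]
opening: 0.0402
t5.57 pos [ 0.5318 -0.1488  0.2351] xaxis yaw -1.224 q7 -1.23 F [-1.0367 -0.6675  0.6097] M [ 0.0161 -0.0532 -0.0193] op 0.0402
t 0.44 [313.2, 197.8] 129
s 0.66 [229.3, 132.9] 127
s 0.66 [283.0, 153.7] 295
[[ 0.5306 -0.0964  0.1808]] [[314.6263 196.9634]] [[225.444 133.558]]
```

View pics/t5.png

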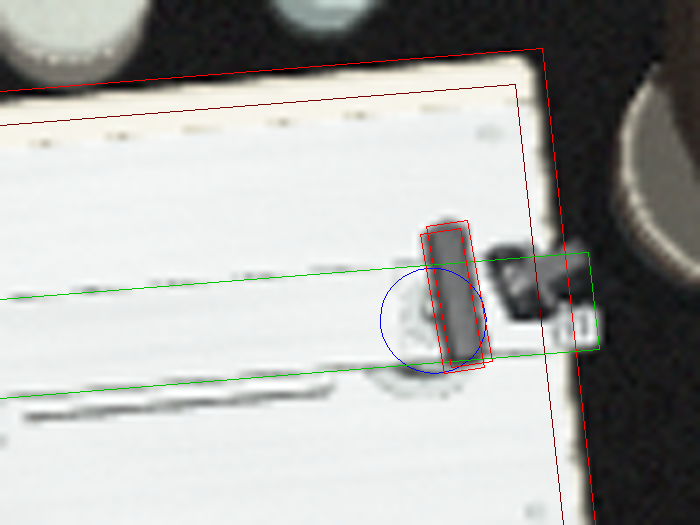

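View pics/s5.png

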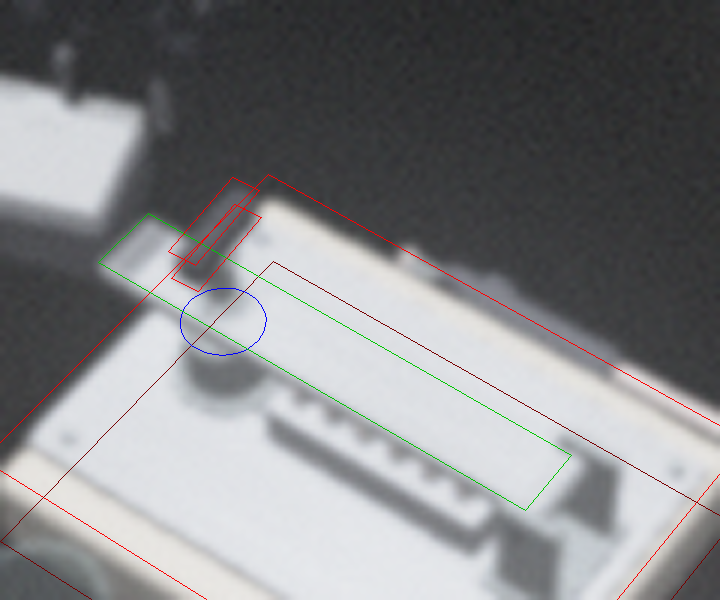

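```bash
python3 -m jog '[{"gripper":4,"travel":[0,0,0],"spin":0.11},{"gripper":4,"travel":[0,0,0],"spin":0.11},{"gripper":4,"travel":[0,0,0],"spin":0},{"gripper":4,"travel":[0,0,0],"spin":0}]'; python3 - <<'E'
from h import *
delta([.531,-.0965,.235])
E
```

```text
t: 6.0
tool_pos: [0.5317, -0.1486, 0.2342]
eef_rot: [-0.531, 0.532, -0.467, 0.466]
force: [0.4, -0.0, -0.4]
opening: 0.04
t6.00 pos [ 0.5317 -0.1486  0.2342] xaxis yaw -1.440 q7 -1.43 F [ 0.4287 -0.0287 -0.4003] M [ 0.0148  0.0184 -0.0416] op 0.0400
[[ 0.13   -0.002   0.9915]
 [-0.9915  0.0008  0.13  ]
 [-0.001  -1.     -0.0019]]
tool cm [-5.1732 -0.0772  0.6103]
```

```bash
python3 -m jog '[{"gripper":4,"travel":[-2.2,0,0.3],"spin":0},{"gripper":4,"travel":[-2.0,0,0.2],"spin":0},{"gripper":4,"travel":[-1.0,0,0.1],"spin":0},{"gripper":4,"travel":[0,0,0],"spin":0},{"gripper":4,"travel":[0,0,0],"spin":0},{"gripper":4,"travel":[0,0,0],"spin":0}]'; python3 - <<'E'
from h import *
delta([.531,-.0965,.157])
p=bot.capture("top");save(p,"t6.png",(250,155,350,230),7)
q=bot.capture("scene");save(q,"s6.png",(190,75,310,175),6)
E
```

```text
t: 6.5
tool_pos: [0.5316, -0.098, 0.2351]
eef_rot: [-0.53, 0.531, -0.467, 0.467]
force: [0.6, 0.3, -0.7]
opening: 0.0399
t6.50 pos [ 0.5316 -0.098   0.2351] xaxis yaw -1.444 q7 -1.53 F [ 0.5812  0.3035 -0.6993] M [ 0.0105 -0.017   0.0166] op 0.0399
[[ 0.1262 -0.0004  0.992 ]
 [-0.992  -0.0007  0.1262]
 [ 0.0007 -1.     -0.0004]]
tool cm [-0.1611  7.8087 -0.0404]
```

View pics/t6.png

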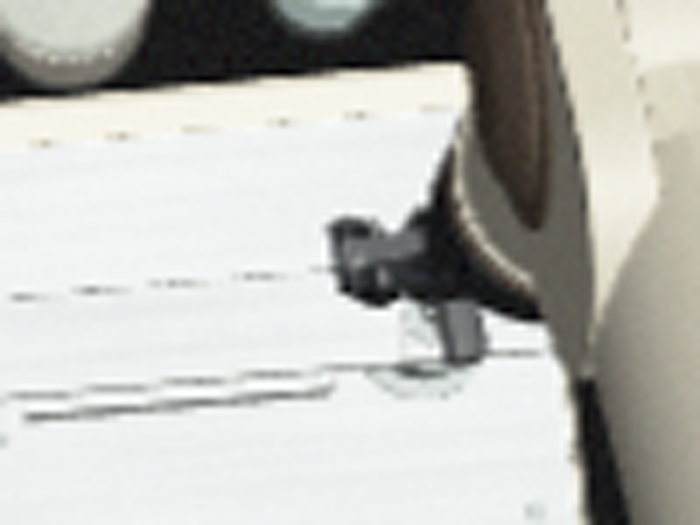

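View pics/s6.png

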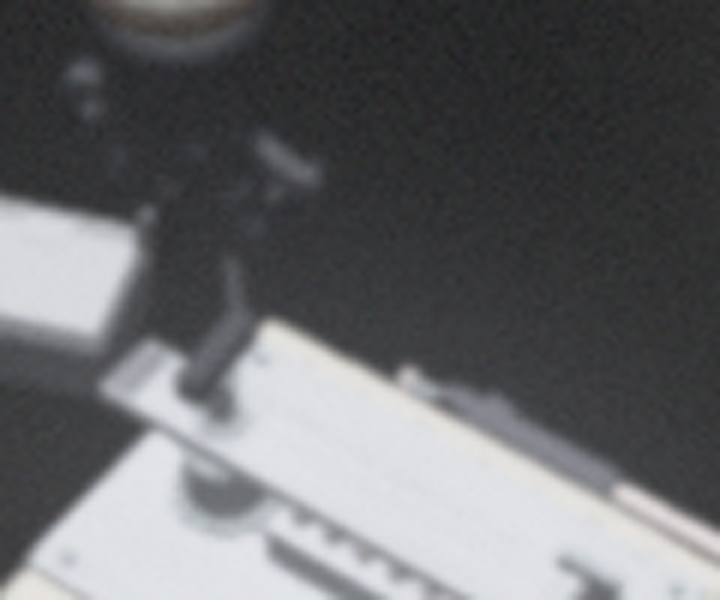

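```bash
python3 -m jog '[{"gripper":4,"travel":[-0.1,2,0],"spin":0},{"gripper":4,"travel":[0,2,0],"spin":0},{"gripper":4,"travel":[0,1.3,0],"spin":0},{"gripper":4,"travel":[0,0,0],"spin":0},{"gripper":4,"travel":[0,0,0],"spin":0}]'
python3 -m jog '[{"gripper":4,"travel":[0,1.2,0],"spin":0},{"gripper":4,"travel":[0,1.2,0],"spin":0},{"gripper":4,"travel":[0,0,0],"spin":0},{"gripper":4,"travel":[0,0,0],"spin":0},{"gripper":4,"travel":[0,0,0],"spin":0}]'
```

```text
t: 7.02
tool_pos: [0.5311, -0.096, 0.1818]
eef_rot: [-0.53, 0.531, -0.468, 0.467]
force: [0.2, 0.3, 0.3]
opening: 0.0398
t: 7.43
tool_pos: [0.5317, -0.0955, 0.1584]
eef_rot: [0.531, -0.531, 0.467, -0.467]
force: [-0.6, -0.8, 0.4]
opening: 0.0399
```

```bash
python3 -m jog '[{"gripper":1.9,"travel":[0,0,0],"spin":0},{"gripper":1.9,"travel":[0,0,0],"spin":0},{"gripper":1.9,"travel":[0,0,0],"spin":0},{"gripper":1.9,"travel":[0,0,0],"spin":0}]' 20
python3 -m jog '[{"gripper":1.0,"travel":[0,0,0],"spin":0},{"gripper":1.0,"travel":[0,0,0],"spin":0},{"gripper":1.0,"travel":[0,0,0],"spin":0}]'; python3 -c "
from h import *
st()"
```

```text
t: 7.77
tool_pos: [0.5318, -0.0956, 0.1586]
eef_rot: [0.531, -0.531, 0.467, -0.468]
force: [-0.0, -1.0, 1.0]
opening: 0.0191
t: 8.02
tool_pos: [0.5317, -0.0948, 0.1586]
eef_rot: [0.531, -0.531, 0.467, -0.467]
force: [-1.3, 3.0, 2.4]
opening: 0.0157
t8.02 pos [ 0.5317 -0.0948  0.1586] xaxis yaw -1.443 q7 -1.60 F [-1.2813  2.9771  2.4466] M [ 0.5065  0.1984 -0.0331] op 0.0157
```

```bash
python3 -m jog '[{"gripper":1.9,"travel":[-0.1,0,0],"spin":0},{"gripper":1.9,"travel":[0,0,0],"spin":0},{"gripper":1.9,"travel":[0,0,0],"spin":-0.1},{"gripper":1.9,"travel":[0,0,0],"spin":-0.1},{"gripper":1.9,"travel":[0,0,0],"spin":-0.1},{"gripper":1.9,"travel":[0,0,0],"spin":-0.1},{"gripper":1.9,"travel":[0,0,0],"spin":0},{"gripper":1.9,"travel":[0,0,0],"spin":0}]'; python3 -c "
from h import *
st()"
```

```text
t: 8.68
tool_pos: [0.5314, -0.095, 0.1581]
eef_rot: [0.612, -0.612, 0.354, -0.354]
force: [0.3, 1.8, -0.1]
opening: 0.019
t8.68 pos [ 0.5314 -0.095   0.1581] xaxis yaw -1.047 q7 -1.25 F [ 0.3324  1.7517 -0.0557] M [ 0.1296 -0.072  -0.0188] op 0.0190
```

```bash
python3 -m jog '[{"gripper":1.9,"travel":[0,0,0],"spin":-0.1},{"gripper":1.9,"travel":[0,0,0],"spin":-0.1},{"gripper":1.9,"travel":[0,0,0],"spin":-0.1},{"gripper":1.9,"travel":[0,0,0],"spin":-0.1},{"gripper":1.9,"travel":[0,0,0],"spin":-0.1},{"gripper":1.9,"travel":[0,0,0],"spin":-0.1},{"gripper":1.9,"travel":[0,0,0],"spin":0},{"gripper":1.9,"travel":[0,0,0],"spin":0}]'; python3 -c "
from h import *
st()"
```

```text
t: 9.35
tool_pos: [0.5313, -0.095, 0.1581]
eef_rot: [-0.689, 0.689, -0.158, 0.157]
force: [0.5, 0.5, -0.2]
opening: 0.0192
t9.35 pos [ 0.5313 -0.095   0.1581] xaxis yaw -0.449 q7 -0.72 F [ 0.5373  0.506  -0.2393] M [ 0.0077 -0.0295 -0.046 ] op 0.0192
```

```bash
python3 -m jog '[{"gripper":1.0,"travel":[0,0,0],"spin":0},{"gripper":1.0,"travel":[0,0,0],"spin":0},{"gripper":1.0,"travel":[0,0,0],"spin":0}]' 20; python3 - <<'E'
from h import *
s,M=st(); print(M.T@np.array(s["force"]))
p=bot.capture("top");save(p,"t7.png",(250,155,350,230),7)
q=bot.capture("scene");save(q,"s7.png",(190,75,310,175),6)
E
```

```text
t: 9.6
tool_pos: [0.5313, -0.095, 0.1582]
eef_rot: [-0.689, 0.69, -0.156, 0.156]
force: [-0.7, -1.5, -0.1]
opening: 0.0158
t9.60 pos [ 0.5313 -0.095   0.1582] xaxis yaw -0.446 q7 -0.72 F [-0.6933 -1.4796 -0.0602] M [-0.1837  0.1842 -0.041 ] op 0.0158
[ 0.0127  0.0615 -1.6338]
```

View pics/s7.png

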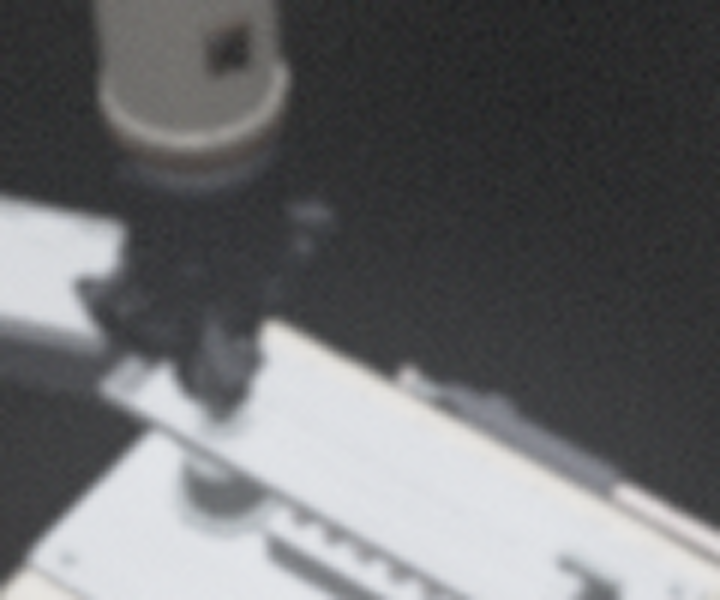

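View pics/t7.png

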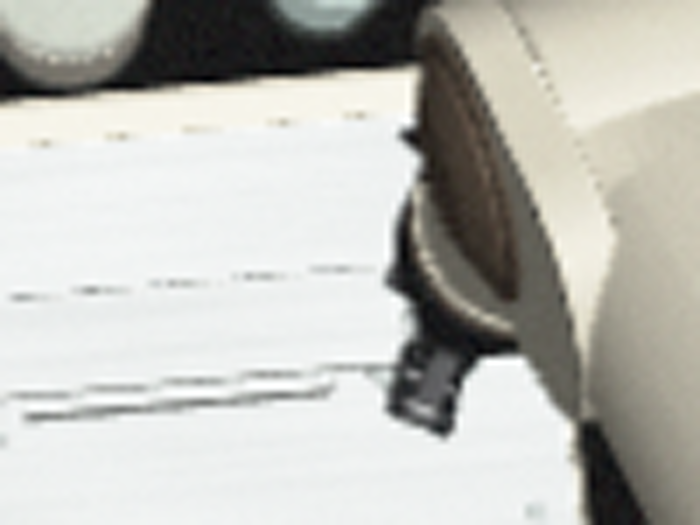

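```bash
python3 -m jog '[{"gripper":1.9,"travel":[0,0,0],"spin":0},{"gripper":1.9,"travel":[0,0,0],"spin":-0.1},{"gripper":1.9,"travel":[0,0,0],"spin":-0.1},{"gripper":1.9,"travel":[0,0,0],"spin":-0.1},{"gripper":1.0,"travel":[0,0,0],"spin":0},{"gripper":1.0,"travel":[0,0,0],"spin":0},{"gripper":1.0,"travel":[0,0,0],"spin":0},{"gripper":1.0,"travel":[0,0,0],"spin":0}]'; python3 - <<'E'
from h import *
st()
E
python3 -m jog '[{"gripper":1.0,"travel":[0,0,0],"spin":-0.05},{"gripper":1.0,"travel":[0,0,0],"spin":-0.05},{"gripper":1.0,"travel":[0,0,0],"spin":0},{"gripper":1.0,"travel":[0,0,0],"spin":0}]'; python3 - <<'E'
from h import *
st()
E
```

```text
t: 10.37
tool_pos: [0.5315, -0.0944, 0.1584]
eef_rot: [0.705, -0.705, 0.052, -0.052]
force: [-1.0, 1.6, 1.8]
opening: 0.016
t10.37 pos [ 0.5315 -0.0944  0.1584] xaxis yaw -0.146 q7 -0.46 F [-1.0085  1.5667  1.7915] M [0.1427 0.3017 0.0463] op 0.0160
t: 10.7
tool_pos: [0.5314, -0.0944, 0.1584]
eef_rot: [0.707, -0.707, 0.016, -0.016]
force: [-1.6, 0.0, 3.5]
opening: 0.0156
t10.70 pos [ 0.5314 -0.0944  0.1584] xaxis yaw -0.046 q7 -0.37 F [-1.631   0.0205  3.4701] M [0.179  0.3664 0.0431] op 0.0156
```

```bash
for i in 1; do python3 -m jog '[{"gripper":1.0,"travel":[0,0,0],"spin":-0.05},{"gripper":1.0,"travel":[0,0,0],"spin":-0.05},{"gripper":1.0,"travel":[0,0,0],"spin":0},{"gripper":1.0,"travel":[0,0,0],"spin":0}]'; done; python3 -c "
from h import *
st()"
```

```text
t: 11.03
tool_pos: [0.5313, -0.0943, 0.1582]
eef_rot: [0.707, -0.707, -0.019, 0.019]
force: [-1.2, 1.0, 1.5]
opening: 0.0155
t11.03 pos [ 0.5313 -0.0943  0.1582] xaxis yaw 0.054 q7 -0.29 F [-1.1711  0.9544  1.4884] M [ 0.2114  0.3213 -0.0232] op 0.0155
```

```bash
python3 -m jog '[{"gripper":1.0,"travel":[0,0,0],"spin":-0.05},{"gripper":1.0,"travel":[0,0,0],"spin":0},{"gripper":1.0,"travel":[0,0,0],"spin":0}]';  python3 -c "
from h import *
st()"
```

```text
t: 11.28
tool_pos: [0.5313, -0.0944, 0.158]
eef_rot: [0.706, -0.706, -0.037, 0.037]
force: [-1.1, 3.1, -1.6]
opening: 0.0156
t11.28 pos [ 0.5313 -0.0944  0.158 ] xaxis yaw 0.104 q7 -0.24 F [-1.0543  3.0606 -1.6368] M [0.3146 0.099  0.0567] op 0.0156
```

```bash
python3 -m jog '[{"gripper":1.0,"travel":[0,0,0],"spin":-0.04},{"gripper":1.0,"travel":[0,0,0],"spin":0},{"gripper":1.0,"travel":[0,0,0],"spin":0}]';  python3 -c "
from h import *
st()"
```

```text
t: 11.53
tool_pos: [0.5313, -0.0944, 0.1581]
eef_rot: [0.705, -0.705, -0.051, 0.051]
force: [-0.7, 2.3, -2.4]
opening: 0.0157
t11.53 pos [ 0.5313 -0.0944  0.1581] xaxis yaw 0.144 q7 -0.21 F [-0.7209  2.2563 -2.3887] M [0.3817 0.1136 0.0166] op 0.0157
```

```bash
python3 -m jog '[{"gripper":1.0,"travel":[0,0,0],"spin":-0.03},{"gripper":1.0,"travel":[0,0,0],"spin":0},{"gripper":1.0,"travel":[0,0,0],"spin":0}]';  python3 -c "
from h import *
st()"; python3 -m jog '[{"gripper":1.9,"travel":[0,0,0],"spin":0},{"gripper":1.9,"travel":[0,0,0],"spin":0},{"gripper":1.9,"travel":[0,0,0],"spin":0},{"gripper":1.9,"travel":[0,0,0],"spin":0}]';  python3 -c "
from h import *
st()"; python3 -m jog '[{"gripper":1.0,"travel":[0,0,0],"spin":0},{"gripper":1.0,"travel":[0,0,0],"spin":0},{"gripper":1.0,"travel":[0,0,0],"spin":0},{"gripper":1.0,"travel":[0,0,0],"spin":0}]';  python3 -c "
from h import *
st()"
```

```text
t: 11.78
tool_pos: [0.5313, -0.0944, 0.1582]
eef_rot: [0.705, -0.704, -0.061, 0.062]
force: [-0.8, 3.2, -2.9]
opening: 0.0156
t11.78 pos [ 0.5313 -0.0944  0.1582] xaxis yaw 0.174 q7 -0.18 F [-0.7759  3.2216 -2.8664] M [ 0.4904  0.1173 -0.0001] op 0.0156
t: 12.12
tool_pos: [0.5318, -0.0951, 0.1586]
eef_rot: [-0.704, 0.705, 0.062, -0.062]
force: [0.3, 0.2, -0.0]
opening: 0.019
t12.12 pos [ 0.5318 -0.0951  0.1586] xaxis yaw 0.175 q7 -0.18 F [ 0.3321  0.2308 -0.0379] M [0.0688 0.0127 0.0122] op 0.0190
t: 12.45
tool_pos: [0.5315, -0.0951, 0.1585]
eef_rot: [-0.704, 0.705, 0.062, -0.062]
force: [-2.2, -1.5, 3.7]
opening: 0.0157
t12.45 pos [ 0.5315 -0.0951  0.1585] xaxis yaw 0.176 q7 -0.18 F [-2.1729 -1.5152  3.7153] M [-0.3133  0.3237  0.0047] op 0.0157
```

```bash
python3 -m jog '[{"gripper":1.0,"travel":[0,-0.08,0],"spin":0},{"gripper":1.0,"travel":[0,-0.07,0],"spin":0},{"gripper":1.0,"travel":[0,0,0],"spin":0},{"gripper":1.0,"travel":[0,0,0],"spin":0}]';  python3 -c "
from h import *
st()"; python3 -m jog '[{"gripper":1.0,"travel":[0,0.15,0],"spin":0},{"gripper":1.0,"travel":[0,0,0],"spin":0},{"gripper":1.9,"travel":[0,0,0],"spin":0},{"gripper":1.9,"travel":[0,0,0],"spin":0},{"gripper":1.9,"travel":[0,0,0],"spin":0}]';  python3 -c "
from h import *
st()"
```

```text
t: 12.78
tool_pos: [0.5314, -0.095, 0.1596]
eef_rot: [-0.704, 0.704, 0.062, -0.062]
force: [0.2, -2.3, -2.7]
opening: 0.0156
t12.78 pos [ 0.5314 -0.095   0.1596] xaxis yaw 0.176 q7 -0.18 F [ 0.1589 -2.2743 -2.6756] M [-0.5914 -0.2637 -0.0135] op 0.0156
t: 13.2
tool_pos: [0.5315, -0.0937, 0.1583]
eef_rot: [0.705, -0.704, -0.063, 0.062]
force: [-1.1, 0.9, 0.7]
opening: 0.0187
t13.20 pos [ 0.5315 -0.0937  0.1583] xaxis yaw 0.177 q7 -0.18 F [-1.0511  0.903   0.6832] M [ 0.029   0.0461 -0.0186] op 0.0187
```

```bash
python3 -m jog '[{"gripper":1.9,"travel":[0,0,0],"spin":0.1},{"gripper":1.9,"travel":[0,0,0],"spin":0.1},{"gripper":1.9,"travel":[0,0,0],"spin":0.1},{"gripper":1.9,"travel":[0,0,0],"spin":0.1},{"gripper":1.9,"travel":[0,0,0],"spin":0.1},{"gripper":1.9,"travel":[0,0,0],"spin":0.1},{"gripper":1.9,"travel":[0,0,0],"spin":0}]'; python3 -m jog '[{"gripper":1.0,"travel":[0,0,0],"spin":0},{"gripper":1.0,"travel":[0,0,0],"spin":0},{"gripper":1.0,"travel":[0,0,0],"spin":0}]';  python3 -c "
from h import *
st()"; python3 -m jog '[{"gripper":1.0,"travel":[0,-0.08,0],"spin":0},{"gripper":1.0,"travel":[0,-0.07,0],"spin":0},{"gripper":1.0,"travel":[0,0,0],"spin":0},{"gripper":1.0,"travel":[0,0,0],"spin":0}]';  python3 -c "
from h import *
st()"
```

```text
t: 13.78
tool_pos: [0.5316, -0.094, 0.1584]
eef_rot: [0.691, -0.691, 0.15, -0.15]
force: [0.7, 0.1, 0.3]
opening: 0.0188
t: 14.03
tool_pos: [0.5316, -0.0942, 0.1584]
eef_rot: [0.692, -0.691, 0.148, -0.148]
force: [0.1, 1.2, 0.4]
opening: 0.0154
t14.03 pos [ 0.5316 -0.0942  0.1584] xaxis yaw -0.422 q7 -0.70 F [0.0735 1.1822 0.4182] M [ 0.0922 -0.0429 -0.0023] op 0.0154
t: 14.37
tool_pos: [0.5316, -0.0942, 0.1596]
eef_rot: [0.692, -0.691, 0.149, -0.149]
force: [2.3, 2.0, -4.8]
opening: 0.0159
t14.37 pos [ 0.5316 -0.0942  0.1596] xaxis yaw -0.423 q7 -0.70 F [ 2.3449  1.9714 -4.818 ] M [ 0.323  -0.5761  0.0628] op 0.0159
```

```bash
python3 -m jog '[{"gripper":1.9,"travel":[0,0.15,0],"spin":0},{"gripper":4,"travel":[0,0,0],"spin":0},{"gripper":4,"travel":[0,0,0],"spin":0},{"gripper":4,"travel":[0,-2,0],"spin":0},{"gripper":4,"travel":[0,-3.0,0],"spin":0},{"gripper":4,"travel":[0,-0.7,0],"spin":0},{"gripper":0,"travel":[0,0,0],"spin":0},{"gripper":0,"travel":[0,0,0],"spin":0}]'; python3 -m jog '[{"gripper":0,"travel":[0,0,0],"spin":0},{"gripper":0,"travel":[0,0,0],"spin":0},{"gripper":0,"travel":[0,1,0],"spin":0},{"gripper":0,"travel":[0,0.5,0],"spin":0},{"gripper":0,"travel":[0,0.2,0],"spin":0},{"gripper":0,"travel":[0,0,0],"spin":0},{"gripper":0,"travel":[0,0,0],"spin":0}]';  python3 -c "
from h import *
st()"
```

```text
t: 15.03
tool_pos: [0.5314, -0.095, 0.2154]
eef_rot: [-0.691, 0.692, -0.149, 0.149]
force: [0.5, 0.6, 0.4]
opening: 0.0167
t: 15.62
tool_pos: [0.5312, -0.0944, 0.1978]
eef_rot: [0.691, -0.691, 0.149, -0.148]
force: [-0.0, 0.2, 0.8]
opening: 0.0
t15.62 pos [ 0.5312 -0.0944  0.1978] xaxis yaw -0.424 q7 -0.66 F [-0.0297  0.155   0.7941] M [ 0.0103  0.0169 -0.0503] op 0.0000
```

```bash
python3 -m jog '[{"gripper":0,"travel":[0,0.3,0],"spin":0},{"gripper":0,"travel":[0,0.3,0],"spin":0},{"gripper":0,"travel":[0,0,0],"spin":0},{"gripper":0,"travel":[0,0,0],"spin":0}]';python3 -m jog '[{"gripper":0,"travel":[0,0.2,0],"spin":0},{"gripper":0,"travel":[0,0,0],"spin":0},{"gripper":0,"travel":[0,0,0],"spin":0}]'
```

```text
t: 15.95
tool_pos: [0.5313, -0.0946, 0.1922]
eef_rot: [-0.691, 0.691, -0.149, 0.149]
force: [0.7, 0.3, 0.3]
opening: -0.0002
t: 16.2
tool_pos: [0.5314, -0.0946, 0.1903]
eef_rot: [-0.691, 0.691, -0.149, 0.149]
force: [-0.3, 0.5, -0.4]
opening: 0.0002
```

```bash
python3 -m jog '[{"gripper":0,"travel":[0,0.2,0],"spin":0},{"gripper":0,"travel":[0,0,0],"spin":0},{"gripper":0,"travel":[0,0,0],"spin":0}]';python3 -m jog '[{"gripper":0,"travel":[0,0.2,0],"spin":0},{"gripper":0,"travel":[0,0,0],"spin":0},{"gripper":0,"travel":[0,0,0],"spin":0}]'
```

```text
t: 16.45
tool_pos: [0.5314, -0.0946, 0.1882]
eef_rot: [-0.691, 0.691, -0.149, 0.149]
force: [0.8, 0.8, 0.1]
opening: 0.0002
t: 16.7
tool_pos: [0.5317, -0.0946, 0.1865]
eef_rot: [-0.691, 0.691, -0.149, 0.149]
force: [-0.1, -0.2, 2.6]
opening: 0.0007
```

```bash
python3 -m jog '[{"gripper":0,"travel":[0,-1.2,0],"spin":0},{"gripper":0,"travel":[0,-1.8,0],"spin":0},{"gripper":4,"travel":[0,0,0],"spin":0},{"gripper":4,"travel":[0,0,0],"spin":0},{"gripper":4,"travel":[0,0,0],"spin":0},{"gripper":4,"travel":[0,0,0],"spin":0}]';python3 -m jog '[{"gripper":4,"travel":[0,2,0],"spin":0},{"gripper":4,"travel":[0,2,0],"spin":0},{"gripper":4,"travel":[0,1.5,0],"spin":0},{"gripper":4,"travel":[0,0.6,0],"spin":0},{"gripper":1.9,"travel":[0,0,0],"spin":0},{"gripper":1.9,"travel":[0,0,0],"spin":0},{"gripper":1.9,"travel":[0,0,0],"spin":0}]';  python3 -c "
from h import *
st()"
```

```text
t: 17.2
tool_pos: [0.5309, -0.0947, 0.2158]
eef_rot: [-0.691, 0.691, -0.149, 0.148]
force: [0.5, 0.2, -0.0]
opening: 0.0399
t: 17.78
tool_pos: [0.5321, -0.0945, 0.1561]
eef_rot: [0.691, -0.691, 0.148, -0.149]
force: [0.5, 0.4, 0.7]
opening: 0.0193
t17.78 pos [ 0.5321 -0.0945  0.1561] xaxis yaw -0.424 q7 -0.70 F [0.4967 0.3802 0.6883] M [ 0.0099 -0.0342 -0.0514] op 0.0193
```

```bash
python3 -m jog '[{"gripper":1.9,"travel":[0,0,0],"spin":0.1},{"gripper":1.9,"travel":[0,0,0],"spin":0.1},{"gripper":1.9,"travel":[0,0,0],"spin":0.1},{"gripper":1.9,"travel":[0,0,0],"spin":0.1},{"gripper":1.9,"travel":[0,0,0],"spin":0.1},{"gripper":1.9,"travel":[0,0,0],"spin":0.1},{"gripper":1.9,"travel":[0,0,0],"spin":0.1},{"gripper":1.9,"travel":[0,0,0],"spin":0.1}]' 20;python3 -m jog '[{"gripper":1.9,"travel":[0,0,0],"spin":0.1},{"gripper":1.9,"travel":[0,0,0],"spin":0.1},{"gripper":1.9,"travel":[0,0,0],"spin":0.1},{"gripper":1.9,"travel":[0,0,0],"spin":0.1},{"gripper":1.9,"travel":[0,0,0],"spin":0.1},{"gripper":1.9,"travel":[0,0,0],"spin":0.1},{"gripper":1.9,"travel":[0,0,0],"spin":0.1}]';python3 -m jog '[{"gripper":1.0,"travel":[0,0,0],"spin":0},{"gripper":1.0,"travel":[0,0,0],"spin":0},{"gripper":1.0,"travel":[0,0,0],"spin":0}]';  python3 -c "
from h import *
st()"
```

```text
t: 18.45
tool_pos: [0.5318, -0.0946, 0.1563]
eef_rot: [0.578, -0.578, 0.407, -0.408]
force: [-0.5, 0.4, 0.1]
opening: 0.0192
t: 19.03
tool_pos: [0.5319, -0.0948, 0.1563]
eef_rot: [-0.403, 0.403, -0.581, 0.582]
force: [-0.0, 0.2, -1.6]
opening: 0.0188
t: 19.28
tool_pos: [0.5318, -0.0949, 0.1562]
eef_rot: [-0.405, 0.405, -0.579, 0.58]
force: [-2.5, -1.8, 5.2]
opening: 0.0154
t19.28 pos [ 0.5318 -0.0949  0.1562] xaxis yaw -1.921 q7 -2.03 F [-2.4576 -1.7994  5.2363] M [-0.2903  0.4573 -0.0582] op 0.0154
```

```bash
python3 -m jog '[{"gripper":8,"travel":[0,0,0],"spin":0},{"gripper":8,"travel":[0,0,0],"spin":0},{"gripper":8,"travel":[0,0,0],"spin":0},{"gripper":8,"travel":[0,0,0],"spin":0},{"gripper":8,"travel":[0,0,0],"spin":0}]'; python3 -c "
from h import *
st()"
```

```text
t: 19.7
tool_pos: [0.5315, -0.0944, 0.1552]
eef_rot: [0.405, -0.404, 0.58, -0.58]
force: [-0.1, 0.1, 0.6]
opening: 0.0751
t19.70 pos [ 0.5315 -0.0944  0.1552] xaxis yaw -1.923 q7 -2.03 F [-0.1133  0.1491  0.5708] M [ 0.0388  0.0448 -0.0051] op 0.0751
```

```bash
python3 -m jog '[{"gripper":8,"travel":[0,0,0],"spin":-0.12},{"gripper":8,"travel":[0,0,0],"spin":-0.12},{"gripper":8,"travel":[0,0,0],"spin":-0.12},{"gripper":8,"travel":[0,0,0],"spin":-0.12},{"gripper":8,"travel":[0,0,0],"spin":-0.12},{"gripper":8,"travel":[0,0,0],"spin":-0.12},{"gripper":8,"travel":[0,0,0],"spin":-0.12},{"gripper":8,"travel":[0,0,0],"spin":-0.12}]'; python3 -m jog '[{"gripper":8,"travel":[0,0,0],"spin":-0.12},{"gripper":8,"travel":[0,0,0],"spin":-0.12},{"gripper":8,"travel":[0,0,0],"spin":-0.12},{"gripper":8,"travel":[0,0,0],"spin":-0.12},{"gripper":8,"travel":[0,0,0],"spin":-0.12},{"gripper":8,"travel":[0,0,0],"spin":-0.12},{"gripper":8,"travel":[0,0,0],"spin":-0.12},{"gripper":8,"travel":[0,0,0],"spin":-0.12}]'; python3 -m jog '[{"gripper":8,"travel":[0,0,0],"spin":-0.12},{"gripper":8,"travel":[0,0,0],"spin":-0.12},{"gripper":8,"travel":[0,0,0],"spin":-0.12},{"gripper":8,"travel":[0,0,0],"spin":-0.12},{"gripper":8,"travel":[0,0,0],"spin":-0.12},{"gripper":8,"travel":[0,0,0],"spin":-0.12},{"gripper":8,"travel":[0,0,0],"spin":-0.12},{"gripper":8,"travel":[0,0,0],"spin":-0.12}]'; python3 -m jog '[{"gripper":8,"travel":[0,0,0],"spin":-0.12},{"gripper":8,"travel":[0,0,0],"spin":-0.12},{"gripper":8,"travel":[0,0,0],"spin":-0.02},{"gripper":8,"travel":[0,0,0],"spin":0},{"gripper":8,"travel":[0,0,0],"spin":0}]'; python3 - <<'E'
from h import *
st()
p=bot.capture("top");save(p,"t8.png",(250,155,350,230),7)
q=bot.capture("scene");save(q,"s8.png",(190,75,310,175),6)
E
```

```text
t: 20.37
tool_pos: [0.5315, -0.0945, 0.1553]
eef_rot: [0.628, -0.628, 0.326, -0.326]
force: [0.1, -0.1, 0.1]
opening: 0.0804
t: 21.03
tool_pos: [0.5315, -0.0947, 0.1553]
eef_rot: [0.707, -0.707, -0.001, 0.001]
force: [-0.0, 0.7, 0.2]
opening: 0.0801
t: 21.7
tool_pos: [0.5315, -0.0947, 0.1553]
eef_rot: [-0.627, 0.627, 0.327, -0.327]
force: [0.1, -0.1, -0.4]
opening: 0.0801
t: 22.12
tool_pos: [0.5314, -0.0946, 0.1552]
eef_rot: [0.581, -0.581, -0.403, 0.403]
force: [-0.3, -0.4, -0.6]
opening: 0.0797
t22.12 pos [ 0.5314 -0.0946  0.1552] xaxis yaw 1.213 q7 0.71 F [-0.3238 -0.3873 -0.5718] M [-0.0577  0.059   0.0229] op 0.0797
```

View pics/s8.png

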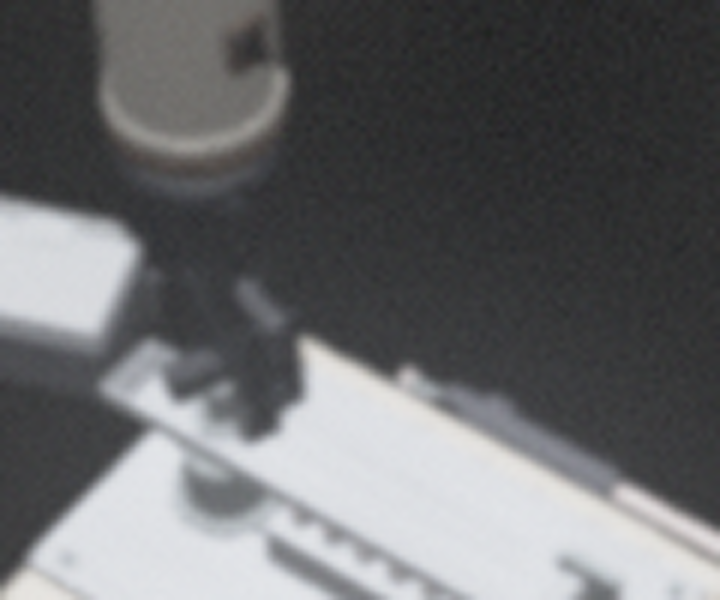

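```bash
python3 -m jog '[{"gripper":1.9,"travel":[0,0,0],"spin":0},{"gripper":1.9,"travel":[0,0,0],"spin":0},{"gripper":1.9,"travel":[0,0,0],"spin":0},{"gripper":1.9,"travel":[0,0,0],"spin":0},{"gripper":1.9,"travel":[0,0,0],"spin":0}]' 20; python3 -m jog '[{"gripper":1.9,"travel":[0,0,0],"spin":0.1},{"gripper":1.9,"travel":[0,0,0],"spin":0.1},{"gripper":1.9,"travel":[0,0,0],"spin":0.1},{"gripper":1.9,"travel":[0,0,0],"spin":0.1},{"gripper":1.9,"travel":[0,0,0],"spin":0.1},{"gripper":1.9,"travel":[0,0,0],"spin":0.1},{"gripper":1.9,"travel":[0,0,0],"spin":0.1},{"gripper":1.9,"travel":[0,0,0],"spin":0.1}]';python3 -m jog '[{"gripper":1.9,"travel":[0,0,0],"spin":0.1},{"gripper":1.9,"travel":[0,0,0],"spin":0.1},{"gripper":1.9,"travel":[0,0,0],"spin":0.1},{"gripper":1.9,"travel":[0,0,0],"spin":0.1},{"gripper":1.9,"travel":[0,0,0],"spin":0.1},{"gripper":1.9,"travel":[0,0,0],"spin":0.1},{"gripper":1.9,"travel":[0,0,0],"spin":0.1},{"gripper":1.9,"travel":[0,0,0],"spin":0.1}]';  python3 -c "
from h import *
st()"
```

```text
t: 22.63
tool_pos: [0.5315, -0.0946, 0.1554]
eef_rot: [-0.58, 0.58, 0.404, -0.404]
force: [-0.6, -0.3, -1.0]
opening: 0.0199
t: 23.3
tool_pos: [0.5313, -0.0947, 0.1552]
eef_rot: [-0.692, 0.692, 0.144, -0.144]
force: [0.8, 0.2, -0.6]
opening: 0.019
t: 23.97
tool_pos: [0.5314, -0.0946, 0.1552]
eef_rot: [0.694, -0.694, 0.137, -0.137]
force: [0.4, -0.4, -0.4]
opening: 0.0189
t23.97 pos [ 0.5314 -0.0946  0.1552] xaxis yaw -0.389 q7 -0.67 F [ 0.4239 -0.3767 -0.4227] M [ 0.0037 -0.1009  0.0685] op 0.0189
```

```bash
python3 -m jog '[{"gripper":1.9,"travel":[0,0,0],"spin":0.1},{"gripper":1.9,"travel":[0,0,0],"spin":0.1},{"gripper":1.9,"travel":[0,0,0],"spin":0.1},{"gripper":1.9,"travel":[0,0,0],"spin":0.1},{"gripper":1.9,"travel":[0,0,0],"spin":0.1},{"gripper":1.9,"travel":[0,0,0],"spin":0.1},{"gripper":1.9,"travel":[0,0,0],"spin":0.1},{"gripper":1.9,"travel":[0,0,0],"spin":0.1}]';python3 -m jog '[{"gripper":1.9,"travel":[0,0,0],"spin":0.1},{"gripper":1.9,"travel":[0,0,0],"spin":0.1},{"gripper":1.9,"travel":[0,0,0],"spin":0.1},{"gripper":1.9,"travel":[0,0,0],"spin":0.1},{"gripper":1.9,"travel":[0,0,0],"spin":0.1},{"gripper":1.9,"travel":[0,0,0],"spin":0.1}]';python3 -m jog '[{"gripper":1.0,"travel":[0,0,0],"spin":0},{"gripper":1.0,"travel":[0,0,0],"spin":0},{"gripper":1.0,"travel":[0,0,0],"spin":0}]';  python3 -c "
from h import *
st()"
```

```text
t: 24.63
tool_pos: [0.5315, -0.0946, 0.1553]
eef_rot: [0.586, -0.586, 0.396, -0.396]
force: [0.8, -1.1, -1.5]
opening: 0.019
t: 25.13
tool_pos: [0.5314, -0.0947, 0.1552]
eef_rot: [-0.443, 0.443, -0.551, 0.551]
force: [-0.1, -0.4, -0.3]
opening: 0.019
t: 25.38
tool_pos: [0.5313, -0.0947, 0.1553]
eef_rot: [0.445, -0.445, 0.55, -0.55]
force: [0.3, -0.9, 0.3]
opening: 0.016
t25.38 pos [ 0.5313 -0.0947  0.1553] xaxis yaw -1.781 q7 -1.90 F [ 0.3027 -0.9058  0.3407] M [-0.2356  0.1373  0.0064] op 0.0160
```

```bash
python3 -m jog '[{"gripper":8,"travel":[0,0,0],"spin":0},{"gripper":8,"travel":[0,0,0],"spin":0},{"gripper":8,"travel":[0,0,0],"spin":0},{"gripper":8,"travel":[0,0,0],"spin":0},{"gripper":8,"travel":[0,0,0],"spin":0},{"gripper":8,"travel":[0,0,0],"spin":0}]'; python3 -m jog '[{"gripper":8,"travel":[0,0,0],"spin":-0.12},{"gripper":8,"travel":[0,0,0],"spin":-0.12},{"gripper":8,"travel":[0,0,0],"spin":-0.12},{"gripper":8,"travel":[0,0,0],"spin":-0.12},{"gripper":8,"travel":[0,0,0],"spin":-0.12},{"gripper":8,"travel":[0,0,0],"spin":-0.12},{"gripper":8,"travel":[0,0,0],"spin":-0.12},{"gripper":8,"travel":[0,0,0],"spin":-0.12}]'; python3 -m jog '[{"gripper":8,"travel":[0,0,0],"spin":-0.12},{"gripper":8,"travel":[0,0,0],"spin":-0.12},{"gripper":8,"travel":[0,0,0],"spin":-0.12},{"gripper":8,"travel":[0,0,0],"spin":-0.12},{"gripper":8,"travel":[0,0,0],"spin":-0.12},{"gripper":8,"travel":[0,0,0],"spin":-0.12},{"gripper":8,"travel":[0,0,0],"spin":-0.12},{"gripper":8,"travel":[0,0,0],"spin":-0.12}]'; python3 -m jog '[{"gripper":8,"travel":[0,0,0],"spin":-0.12},{"gripper":8,"travel":[0,0,0],"spin":-0.12},{"gripper":8,"travel":[0,0,0],"spin":-0.12},{"gripper":8,"travel":[0,0,0],"spin":-0.12},{"gripper":8,"travel":[0,0,0],"spin":-0.12},{"gripper":8,"travel":[0,0,0],"spin":-0.12},{"gripper":8,"travel":[0,0,0],"spin":-0.12},{"gripper":8,"travel":[0,0,0],"spin":-0.12}]'; python3 -m jog '[{"gripper":8,"travel":[0,0,0],"spin":-0.12},{"gripper":8,"travel":[0,0,0],"spin":-0.12},{"gripper":8,"travel":[0,0,0],"spin":-0.02},{"gripper":1.9,"travel":[0,0,0],"spin":0},{"gripper":1.9,"travel":[0,0,0],"spin":0},{"gripper":1.9,"travel":[0,0,0],"spin":0},{"gripper":1.9,"travel":[0,0,0],"spin":0},{"gripper":1.9,"travel":[0,0,0],"spin":0}]'; python3 -c "
from h import *
st()"
```

```text
t: 25.88
tool_pos: [0.5315, -0.0945, 0.1553]
eef_rot: [0.444, -0.444, 0.55, -0.55]
force: [0.9, -0.2, 0.2]
opening: 0.08
t: 26.55
tool_pos: [0.5315, -0.0946, 0.1554]
eef_rot: [0.649, -0.649, 0.281, -0.281]
force: [-0.8, -0.9, 0.2]
opening: 0.0801
t: 27.22
tool_pos: [0.5315, -0.0948, 0.1554]
eef_rot: [-0.705, 0.705, 0.05, -0.05]
force: [0.9, -0.2, 0.3]
opening: 0.0801
t: 27.88
tool_pos: [0.5315, -0.0948, 0.1553]
eef_rot: [-0.602, 0.603, 0.37, -0.37]
force: [-0.9, -0.1, 0.0]
opening: 0.08
t: 28.55
tool_pos: [0.5315, -0.0947, 0.1555]
eef_rot: [-0.551, 0.551, 0.443, -0.443]
force: [-0.5, -0.8, -0.2]
opening: 0.0197
t28.55 pos [ 0.5315 -0.0947  0.1555] xaxis yaw 1.355 q7 0.83 F [-0.5305 -0.7951 -0.1533] M [ 0.0585 -0.0293 -0.0312] op 0.0197
```

```bash
python3 -m jog '[{"gripper":1.9,"travel":[0,0,0],"spin":0.1},{"gripper":1.9,"travel":[0,0,0],"spin":0.1},{"gripper":1.9,"travel":[0,0,0],"spin":0.1},{"gripper":1.9,"travel":[0,0,0],"spin":0.1},{"gripper":1.9,"travel":[0,0,0],"spin":0.1},{"gripper":1.9,"travel":[0,0,0],"spin":0.1},{"gripper":1.9,"travel":[0,0,0],"spin":0.1},{"gripper":1.9,"travel":[0,0,0],"spin":0.1}]';python3 -m jog '[{"gripper":1.9,"travel":[0,0,0],"spin":0.1},{"gripper":1.9,"travel":[0,0,0],"spin":0.1},{"gripper":1.9,"travel":[0,0,0],"spin":0.1},{"gripper":1.9,"travel":[0,0,0],"spin":0.08},{"gripper":1.9,"travel":[0,0,0],"spin":0},{"gripper":1.9,"travel":[0,0,0],"spin":0}]';python3 -m jog '[{"gripper":1.0,"travel":[0,0,0],"spin":0},{"gripper":1.0,"travel":[0,0,0],"spin":0},{"gripper":1.0,"travel":[0,0,0],"spin":0},{"gripper":1.0,"travel":[0,0,0],"spin":0}]';  python3 -c "
from h import *
st()"
```

```text
t: 29.22
tool_pos: [0.5313, -0.0947, 0.1553]
eef_rot: [-0.68, 0.681, 0.192, -0.192]
force: [0.6, -0.4, -1.4]
opening: 0.0191
t: 29.72
tool_pos: [0.5315, -0.0945, 0.1555]
eef_rot: [-0.704, 0.705, 0.063, -0.063]
force: [0.2, -1.2, 0.3]
opening: 0.0189
t: 30.05
tool_pos: [0.5314, -0.0945, 0.1554]
eef_rot: [0.704, -0.704, -0.062, 0.062]
force: [-1.9, -0.4, 3.8]
opening: 0.0154
t30.05 pos [ 0.5314 -0.0945  0.1554] xaxis yaw 0.177 q7 -0.18 F [-1.8854 -0.3987  3.7679] M [0.0287 0.4207 0.0011] op 0.0154
```

```bash
python3 -m jog '[{"gripper":4,"travel":[0,0,0],"spin":0},{"gripper":4,"travel":[0,0,0],"spin":0},{"gripper":4,"travel":[0,0,0],"spin":0},{"gripper":4,"travel":[0,-2,0],"spin":0},{"gripper":4,"travel":[0,-3.0,0],"spin":0},{"gripper":4,"travel":[0,-0.5,0],"spin":0},{"gripper":0,"travel":[0,0,0],"spin":0},{"gripper":0,"travel":[0,0,0],"spin":0}]'; python3 -m jog '[{"gripper":0,"travel":[0,0,0],"spin":0},{"gripper":0,"travel":[0,0,0],"spin":0},{"gripper":0,"travel":[0,1,0],"spin":0},{"gripper":0,"travel":[0,1,0],"spin":0},{"gripper":0,"travel":[0,0.4,0],"spin":0},{"gripper":0,"travel":[0,0.2,0],"spin":0},{"gripper":0,"travel":[0,0,0],"spin":0},{"gripper":0,"travel":[0,0,0],"spin":0}]';python3 -m jog '[{"gripper":0,"travel":[0,0.1,0],"spin":0},{"gripper":0,"travel":[0,0,0],"spin":0}]'
```

```text
t: 30.72
tool_pos: [0.5314, -0.0949, 0.2102]
eef_rot: [-0.704, 0.705, 0.062, -0.062]
force: [0.0, -0.4, -0.6]
opening: 0.0165
t: 31.38
tool_pos: [0.5315, -0.0944, 0.1841]
eef_rot: [0.705, -0.704, -0.062, 0.062]
force: [0.3, -0.4, -0.5]
opening: 0.0
t: 31.55
tool_pos: [0.5317, -0.0946, 0.1835]
eef_rot: [-0.704, 0.704, 0.062, -0.062]
force: [0.5, 0.1, -0.5]
opening: 0.0004
```

```bash
python3 -m jog '[{"gripper":0,"travel":[0,0.1,0],"spin":0},{"gripper":0,"travel":[0,0,0],"spin":0},{"gripper":0,"travel":[0,0,0],"spin":0}]';python3 -m jog '[{"gripper":0,"travel":[0,0.1,0],"spin":0},{"gripper":0,"travel":[0,0,0],"spin":0},{"gripper":0,"travel":[0,0,0],"spin":0}]'
```

```text
t: 31.8
tool_pos: [0.5315, -0.0947, 0.1824]
eef_rot: [-0.704, 0.704, 0.062, -0.062]
force: [-0.1, 0.3, 0.0]
opening: -0.0001
t: 32.05
tool_pos: [0.5317, -0.0946, 0.1819]
eef_rot: [-0.704, 0.705, 0.062, -0.062]
force: [-1.2, -0.1, 4.6]
opening: 0.0005
```

```bash
python3 -m jog '[{"gripper":0,"travel":[0,-1.2,0],"spin":0},{"gripper":0,"travel":[0,-1.8,0],"spin":0},{"gripper":4,"travel":[0,0,0],"spin":0},{"gripper":4,"travel":[0,0,0],"spin":0},{"gripper":4,"travel":[0,0,0],"spin":0},{"gripper":4,"travel":[0,0,0],"spin":0}]';python3 -m jog '[{"gripper":4,"travel":[0,2,0],"spin":0},{"gripper":4,"travel":[0,2,0],"spin":0},{"gripper":4,"travel":[0,1.1,0],"spin":0},{"gripper":4,"travel":[0,0.6,0],"spin":0},{"gripper":4,"travel":[0,0,0],"spin":0},{"gripper":4,"travel":[0,0,0],"spin":0}]';  python3 -m jog '[{"gripper":1.0,"travel":[0,0,0],"spin":0},{"gripper":1.0,"travel":[0,0,0],"spin":0},{"gripper":1.0,"travel":[0,0,0],"spin":0},{"gripper":1.0,"travel":[0,0,0],"spin":0},{"gripper":1.0,"travel":[0,0,0],"spin":0},{"gripper":1.0,"travel":[0,0,0],"spin":0}]' 30; python3 - <<'E'
from h import *
st()
p=bot.capture("top");save(p,"t9.png",(150,80,400,290),3)
q=bot.capture("scene");save(q,"s9.png",(140,75,380,255),3)
E
```

```text
t: 32.55
tool_pos: [0.531, -0.0947, 0.2109]
eef_rot: [0.704, -0.704, -0.062, 0.062]
force: [-0.2, -0.6, 0.0]
opening: 0.0403
t: 33.05
tool_pos: [0.5316, -0.0943, 0.1544]
eef_rot: [0.705, -0.704, -0.062, 0.062]
force: [0.4, 0.3, -0.4]
opening: 0.0401
t: 33.55
tool_pos: [0.5315, -0.0947, 0.1552]
eef_rot: [-0.704, 0.705, 0.062, -0.062]
force: [-4.1, 0.3, 5.9]
opening: 0.015
t33.55 pos [ 0.5315 -0.0947  0.1552] xaxis yaw 0.176 q7 -0.18 F [-4.1271  0.2818  5.8904] M [ 0.0098  0.6512 -0.0082] op 0.0150
```

View pics/s9.png

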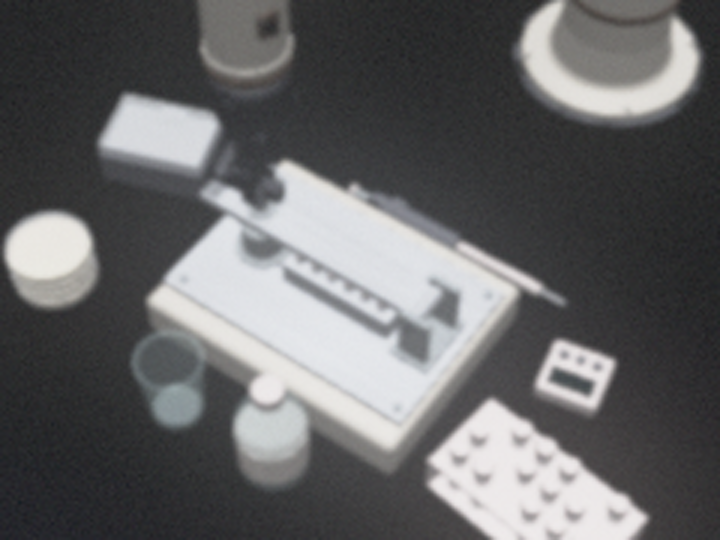

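View pics/t9.png

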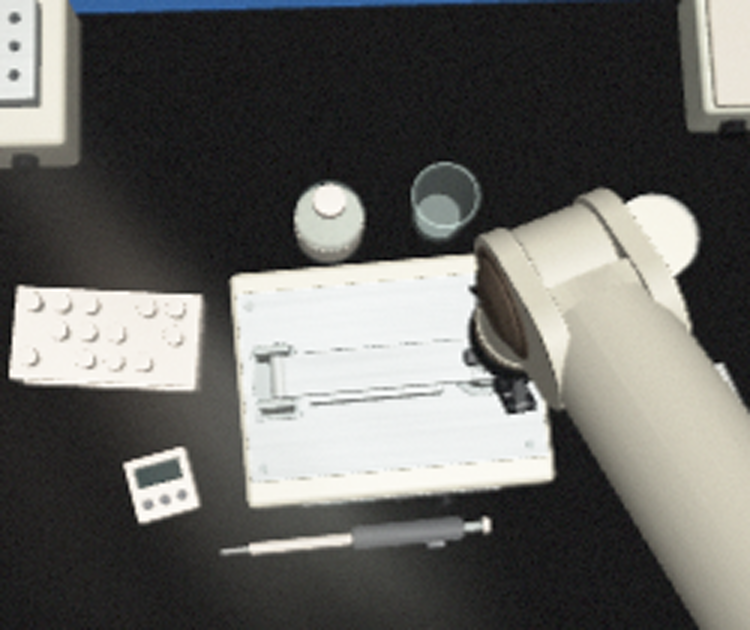

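The scene picture shows the bar level, with the gripper on the T-handle near (262,185). The dishes, beaker, bottle, rack, timer, pipette and tip box are all upright in their places. Handing in.

```bash
python3 -c "
from h import *
bot.hand_in();st()"
```

```text
the job is handed in; nothing more can be done
the job is handed in; nothing more can be done
```

The clamp bar is fully down and the screw is started but not tightened. The job was handed in at about 33.7 s with the T-handle held at 30 N.

- **Bar:** I pushed the tab down to its stop. The fingertip read 134.7 mm, against the 135 mm expected with the bar down, and the push reached about 35 N at the stop.
- **Drop:** I turned the screw backward to about -0.12 rad. Its full weight (Fz about -2.4 N) came onto the gripper near -0.09 rad, and I then eased the grip so it could fall.
- **Checking the drop:** Lifting gently to test whether the thread held was inconclusive. At about +0.48 rad I touched the handle's top instead and found it at 186.5 mm, against 186.6 mm expected if it had dropped and about 191.6 mm if not.
- **Full turn:** I turned clockwise one full turn from the drop, with two regrips, finishing at about 6.16 rad. The handle's top was then at 182 mm, which puts the screw about 10 mm deep, as intended.
- **Last check:** The fingers had stopped on the handle at 15 to 16 mm, with about 6 N up on the tool. In the last pictures the bar is level and none of the other things appears to have moved, though the arm hides part of the dish stack and tip box from above.

The screw angles rely on the shaker's direction as measured from the pictures, good to about 0.02 rad. No other checks failed.

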